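Load the vial incubator under its bifold cover

ROBOT

A 6-joint arm with a two-finger parallel gripper is mounted at the origin on the work surface. World frame = base frame: x ahead of the robot, y to its left, z up, the work surface at z = 0. Lengths are in m, angles in rad, forces in N, time in s.
With the tool pointing down it reaches from about 0.325 to 0.9 m from the base axis. Payload 6.1 kg.
Tool frame: the origin (TCP) lies on the centre line of the jaws, within the pads' length; the fingertips stand ctrl.finger_overhang ahead of it and the grasp point (between the pads) is the TCP (ctrl.finger_overhang is the distance from the TCP to the fingertips, in m); z points along the fingers, y is the direction in which the jaws open and shut (so a half turn about z gives the same grasp; the last joint's range is limited). The gripper opens to 85 mm and grips with 20 to 120 N. Pads are 22 mm wide; open, the fingers measure 114 mm over their backs; the gripper's body (76 mm by 85 mm) begins 54 mm behind the grasp point. The pads swing forward as they close: fully open they stand 13 mm farther back than shut.
Start: joints at [1.005, 0.22, 1.526, -0, 1.395, -0.126], TCP at [0.266, 0.566, 0.219] pointing down, gripper open.
Joint ranges: [-2.98, 2.98], [-0.91, 2.08], [0.09, 2.57], [-1.24, 4.39], [0.2, 2.65], [-2.68, 2.68]. Speed limits (rad/s): [2.57, 2.57, 3.01, 3.14, 3.14, 3.14].

INTERFACE

Orientations are given as a rotation vector (axis times angle).
In Python, from rig import ctrl gives the robot as it stands.
- The arm moves only by the tool jog_arm, never from a script. Its argument "deltas" is a list of rows, each a list of 5 numbers: the opening, from -1 (shut) to 1 (fully open), then the shift along the world's x, y, z scaled (see below), then the turn about the world's z scaled (see below). In form: [[jaw, x, y, z, spin], ...]. A call has exactly 10 rows; each row is the pose to reach, as a shift and turn from the pose commanded when the call began; what a row does not reach only later rows make up. The controller multiplies each number of a shift by 0.15 m and each number of a turn by 2 rad. A row lasts 1/8 s, in which the tool goes at most 62.5 mm and 10.7 degrees, less where a joint would pass 70% of its speed; a pose out of reach is approached as far as the arm can. A call with a number of a shift or a turn outside -1 to 1 is refused whole. A call with a gripper value outside its range is refused whole. The fingers move at their own pace and stop on an object; "grip_force" is the grip in N (left out, the last holds). Time passes only in rows, so rows that repeat a pose let the fingers close, or fill a call up. It gives the time, the measured TCP pose, the force and the opening at its end, in the units of the state.
- ctrl.observe(): the state, without advancing time (a new reading comes with each control period).
- ctrl.read_camera(name): name is "scene" or "top"; returns the picture (480x640x3 uint8, blue, green, red); there is no depth.
- ctrl.get_calibration(name): a dict with "intrinsics" (3x3 intrinsics, pixels), "R" (3x3) and "t" (3): a world point X has camera coordinates R X + t. Camera axes: x right, y down, z forward; pixel columns grow to the right and rows downward; lengths in m; the calibration is good to about 2 mm. A picture is of the moment at which its call begins. get_calibration takes no time and is no camera call.
- ctrl.job_done(): hands the job in, once; it reports no verdict.
The state is a dict: "t": time; "joint_pos": joint angles; "dq": joint speeds; "joint_efforts": joint torques, N m; "ee_pos": TCP position; "tcp_rot": TCP orientation; "ft_force": force on the tool from outside, world axes, zero at the start; "torque": the same for the moment, N m; "grip_width": opening from 0.0 (shut) to 1.0 (fully open).
Only numpy, scipy, OpenCV 4.12 (cv2) and the standard library are available. Lean on these libraries where they do the work, as an engineer would, in place of code of your own. Each camera call takes 0.05 s, during which the arm holds its last target.

TASK

Load the incubator: push its bifold cover all the way back so that the two panels fold flat against each other, then stand every vial from the carrying rack upright in a bore of its own size in the block, large vials in the large bores and small ones in the small bores, each fully down on the bottom of its bore. When all are in, draw the cover fully closed over them again. Leave the well plate, the bottle and the beaker undisturbed.

Things in the scene. Friction and masses are not known exactly. Their poses are not given: they have to be found in the camera images.
- cover (a joint): Bifold cover of the incubator, rad. 0 = closed (a low gable, panels 0.20 rad above level, rail at the housing's front edge); grows as the front rail is pushed straight back and the middle hinge rises; 1.37 = end stop, both panels upright at the rear, folded flat together. Rail to its rearmost place: 220 mm x cos(0.20 + value). Stays where left; 8 N starts it opening, 1 to 3 N near the end.
- cover_hinge (a point): Rear hinge of the cover, 105 mm above the bench. Two panels of smoked plastic with white edges, each 110 mm front to back, 200 mm wide, 5 mm thick: the rear one turns on this hinge, the front one is hinged to it and, at its front edge, to the aluminium front rail that slides on the side walls (underside 97 mm above the bench). Folded, they stand 110 mm above this point.
- grip (a point): Grip point on the front rail's black upright knob, 20 mm in diameter, 58 mm tall: on its axis, 45 mm above the rail, 13 mm below the knob's top, 31 mm in front of the front panel's foot. The knob stays upright and moves level in a straight line along the housing's x axis, 216 mm in all: +x opens the cover, -x closes it (under 3 N). Folded, the panels reach 65 mm above this point.
- incubator: Dry-block vial incubator, fixed white housing 290 (x, front to rear) x 216 (y) x 95 mm high; stands on the robot's left or right. Origin: centre of its underside on the bench; x axis from the front (display, knob) to the rear. Open inside 8 mm walls; the bored aluminium block's top is 45 mm above the bench, 50 mm below the wall tops.
- block_hole0 (a point): Large bore of the block, 31 mm in diameter, 18 mm deep, with a flat bottom and a 2.5 mm chamfer: centre of its mouth at the block's top. One of three in the front row; 55 mm between neighbours in a row, 60 mm between the rows, 45 mm from the outer bores to the side walls. For large vials.
- block_hole1 (a point): Large bore of the block, 31 mm in diameter, 18 mm deep, with a flat bottom and a 2.5 mm chamfer: centre of its mouth at the block's top. One of three in the front row; 55 mm between neighbours in a row, 60 mm between the rows, 45 mm from the outer bores to the side walls. For large vials.
- block_hole2 (a point): Large bore of the block, 31 mm in diameter, 18 mm deep, with a flat bottom and a 2.5 mm chamfer: centre of its mouth at the block's top. One of three in the front row; 55 mm between neighbours in a row, 60 mm between the rows, 45 mm from the outer bores to the side walls. For large vials.
- block_hole3 (a point): Small bore of the block, 25 mm in diameter, 18 mm deep, with a flat bottom and a 2.5 mm chamfer: centre of its mouth at the block's top. One of three in the rear row; 55 mm between neighbours in a row, 60 mm between the rows, 45 mm from the outer bores to the side walls. For small vials.
- block_hole4 (a point): Small bore of the block, 25 mm in diameter, 18 mm deep, with a flat bottom and a 2.5 mm chamfer: centre of its mouth at the block's top. One of three in the rear row; 55 mm between neighbours in a row, 60 mm between the rows, 45 mm from the outer bores to the side walls. For small vials.
- block_hole5 (a point): Small bore of the block, 25 mm in diameter, 18 mm deep, with a flat bottom and a 2.5 mm chamfer: centre of its mouth at the block's top. One of three in the rear row; 55 mm between neighbours in a row, 60 mm between the rows, 45 mm from the outer bores to the side walls. For small vials.
- large0_c (a point): Large capped glass vial, 28 mm in diameter and 61 mm tall, 45 g, standing in the rack at the start: point on its axis half-way up, z along the axis towards the cap (the cap, the top 14 mm, is 2 mm narrower than the body). May be absent.
- large1_c (a point): Large capped glass vial, 28 mm in diameter and 61 mm tall, 45 g, standing in the rack at the start: point on its axis half-way up, z along the axis towards the cap (the cap, the top 14 mm, is 2 mm narrower than the body). May be absent.
- large2_c (a point): Large capped glass vial, 28 mm in diameter and 61 mm tall, 45 g, standing in the rack at the start: point on its axis half-way up, z along the axis towards the cap (the cap, the top 14 mm, is 2 mm narrower than the body). May be absent.
- small0_c (a point): Small capped glass vial, 22 mm in diameter and 50 mm tall, 25 g, standing in the rack at the start: point on its axis half-way up, z along the axis towards the cap (the cap, the top 11 mm, is 2 mm narrower than the body). May be absent.
- small1_c (a point): Small capped glass vial, 22 mm in diameter and 50 mm tall, 25 g, standing in the rack at the start: point on its axis half-way up, z along the axis towards the cap (the cap, the top 11 mm, is 2 mm narrower than the body). May be absent.
- small2_c (a point): Small capped glass vial, 22 mm in diameter and 50 mm tall, 25 g, standing in the rack at the start: point on its axis half-way up, z along the axis towards the cap (the cap, the top 11 mm, is 2 mm narrower than the body). May be absent.
- rack: Loose grey plastic carrying rack, 145 mm (x) by 190 mm (y) by 28 mm high, 700 g, in which the vials stand at the start, 18 mm deep, in bores like the block's: large ones at x = -30 mm, small ones at x = +30 mm, y = -55, 0 and 55 mm; so their feet are 10 mm above the bench. Origin at the centre of its underside.
- wellplate: Bystander: clear multi-well plate 86 x 128 x 15 mm lying at the right; origin at the centre of its underside.
- reagent: Bystander: amber glass bottle, 64 mm in diameter, 130 mm tall, at the left; origin at the centre of its underside.
- beaker: Bystander: glass beaker, 72 mm in diameter, 90 mm tall, at the right; origin at the centre of its underside.

How it is judged:
On the way, in this order (a step that is already met when the one before it is completed fails the run):
1. the cover is pushed back until its two panels are folded flat against each other (joint above 1.30 rad) (value of joint cover above 1.3 rad), for 0.2 s.
2. every vial present stands in a bore of its size, fully down (((horizontal distance between large0_c and block_hole0 below 0.005 m and z of large0_c in the frame of block_hole0 below 0.0165 m and angle between large0_c's own z axis and vertical below 0.15 rad) or (horizontal distance between large0_c and block_hole1 below 0.005 m and z of large0_c in the frame of block_hole1 below 0.0165 m and angle between large0_c's own z axis and vertical below 0.15 rad) or (horizontal distance between large0_c and block_hole2 below 0.005 m and z of large0_c in the frame of block_hole2 below 0.0165 m and angle between large0_c's own z axis and vertical below 0.15 rad)) and ((horizontal distance between large1_c and block_hole0 below 0.005 m and z of large1_c in the frame of block_hole0 below 0.0165 m and angle between large1_c's own z axis and vertical below 0.15 rad) or (horizontal distance between large1_c and block_hole1 below 0.005 m and z of large1_c in the frame of block_hole1 below 0.0165 m and angle between large1_c's own z axis and vertical below 0.15 rad) or (horizontal distance between large1_c and block_hole2 below 0.005 m and z of large1_c in the frame of block_hole2 below 0.0165 m and angle between large1_c's own z axis and vertical below 0.15 rad)) and ((horizontal distance between large2_c and block_hole0 below 0.005 m and z of large2_c in the frame of block_hole0 below 0.0165 m and angle between large2_c's own z axis and vertical below 0.15 rad) or (horizontal distance between large2_c and block_hole1 below 0.005 m and z of large2_c in the frame of block_hole1 below 0.0165 m and angle between large2_c's own z axis and vertical below 0.15 rad) or (horizontal distance between large2_c and block_hole2 below 0.005 m and z of large2_c in the frame of block_hole2 below 0.0165 m and angle between large2_c's own z axis and vertical below 0.15 rad)) and ((horizontal distance between small0_c and block_hole3 below 0.005 m and z of small0_c in the frame of block_hole3 below 0.011 m and angle between small0_c's own z axis and vertical below 0.15 rad) or (horizontal distance between small0_c and block_hole4 below 0.005 m and z of small0_c in the frame of block_hole4 below 0.011 m and angle between small0_c's own z axis and vertical below 0.15 rad) or (horizontal distance between small0_c and block_hole5 below 0.005 m and z of small0_c in the frame of block_hole5 below 0.011 m and angle between small0_c's own z axis and vertical below 0.15 rad)) and ((horizontal distance between small1_c and block_hole3 below 0.005 m and z of small1_c in the frame of block_hole3 below 0.011 m and angle between small1_c's own z axis and vertical below 0.15 rad) or (horizontal distance between small1_c and block_hole4 below 0.005 m and z of small1_c in the frame of block_hole4 below 0.011 m and angle between small1_c's own z axis and vertical below 0.15 rad) or (horizontal distance between small1_c and block_hole5 below 0.005 m and z of small1_c in the frame of block_hole5 below 0.011 m and angle between small1_c's own z axis and vertical below 0.15 rad)) and ((horizontal distance between small2_c and block_hole3 below 0.005 m and z of small2_c in the frame of block_hole3 below 0.011 m and angle between small2_c's own z axis and vertical below 0.15 rad) or (horizontal distance between small2_c and block_hole4 below 0.005 m and z of small2_c in the frame of block_hole4 below 0.011 m and angle between small2_c's own z axis and vertical below 0.15 rad) or (horizontal distance between small2_c and block_hole5 below 0.005 m and z of small2_c in the frame of block_hole5 below 0.011 m and angle between small2_c's own z axis and vertical below 0.15 rad))), for 0.2 s.
At the end, for the whole second after the job is handed in: The cover is closed (joint below 0.08 rad, that is the rail within about 4 mm of its front stop) and every vial present stands at rest in a bore of its own size: upright within 0.15 rad, its axis within 5 mm of the bore's, and within 4 mm of the bottom of the bore (all of step 2 and value of joint cover below 0.08 rad and linear speed of each of large0, large1, large2, small0, small1, small2 below 0.03 m/s); the robot touches nothing.
It fails at once if the well plate is pushed more than 30 mm or tipped (distance of wellplate from where it was at the start of the episode above 0.03 m or angle between wellplate's own z axis and vertical above 0.3 rad).
It fails at once if the bottle is pushed more than 30 mm or tipped (distance of reagent from where it was at the start of the episode above 0.03 m or angle between reagent's own z axis and vertical above 0.3 rad).
It fails at once if the beaker is pushed more than 30 mm or tipped (distance of beaker from where it was at the start of the episode above 0.03 m or angle between beaker's own z axis and vertical above 0.3 rad).
Of large0, large1, large2, small0, small1, small2 only 4 to 6 are there at a start; the rules pass over those that are not, and their reading is None.
At some moment in a run one of rack may be knocked a few centimetres aside while the robot is not near it.
It also fails if it takes over 210 s, if anything falls off the work surface, if the arm or the gripper's body presses on something with over 40 N, if the wrist force passes 120 N, or if a joint passes its speed limit or range.

## Working session

There is one attempt and no reset: what is moved stays moved. The work goes in short steps, Python scripts to look and compute and a tool call to move; the robot and the scene stay as the last step left them, time stands still between calls to the robot, and variables do not carry over. Pictures are saved under pics/ and viewed, and the job is handed in when it is done.

Besides the shell and the picture viewer there is one more tool, called after "Emit:" by a JSON object that holds its "op" and its "data", one argument or row to a line. jog_arm: Moves the arm, as the interface text tells. Its arguments: {"type":"object","properties":{"deltas":{"type":"array","items":{"type":"array","items":{"type":"number"}}},"grip_force":{"type":"number"}},"required":["deltas"]}

```bash
mkdir -p pics; ls; python3 - <<'E'
from rig import ctrl
import cv2
o=ctrl.observe(); print(o); print(ctrl.finger_overhang)
for n in("scene","top"):
    c=ctrl.get_calibration(n); print(n,c)
    cv2.imwrite(f"pics/{n}0.png",ctrl.read_camera(n))
E
```

```text
pics
{'t': 0.0, 'joint_pos': array([ 1.00489665e+00,  2.21244006e-01,  1.52757031e+00, -4.44501536e-06,
        1.39470894e+00, -1.26092354e-01]), 'dq': array([-0.00041938,  0.00104803, -0.000692  , -0.00090186,  0.00165468,
       -0.00121218]), 'joint_efforts': array([-7.12587444e-04, -4.96911263e+01, -3.89385295e+01, -4.01006182e-04,
        1.14275987e-02,  9.49114536e-06]), 'ee_pos': array([0.26577276, 0.56499979, 0.21830978]), 'tcp_rot': array([-6.85149805e-01, -3.06530235e+00,  2.85460081e-03]), 'ft_force': array([-0.52939545,  0.54141425,  0.07934721]), 'torque': array([ 0.0174617 , -0.01423365, -0.00263082]), 'grip_width': 1.0037560018880787}
0.019
scene {'intrinsics': array([[516.86970618,   0.        , 318.36605036],
       [  0.        , 516.86970618, 236.95113349],
       [  0.        ,   0.        ,   1.        ]]), 'R': array([[ 0.51876004,  0.8548009 ,  0.01426309],
       [ 0.71924264, -0.42735255, -0.54777717],
       [-0.46214505,  0.29442354, -0.83650268]]), 't': array([-0.2944488 , -0.32336204,  1.474511  ])}
top {'intrinsics': array([[485.17795153,   0.        , 316.85497651],
       [  0.        , 485.17795153, 242.08326775],
       [  0.        ,   0.        ,   1.        ]]), 'R': array([[-0.01126886, -0.99979538, -0.01679925],
       [-0.99481889,  0.01290715, -0.10084042],
       [ 0.10103661,  0.01557585, -0.99476077]]), 't': array([0.01830878, 0.53583998, 1.28956307])}
```

View pics/scene0.png

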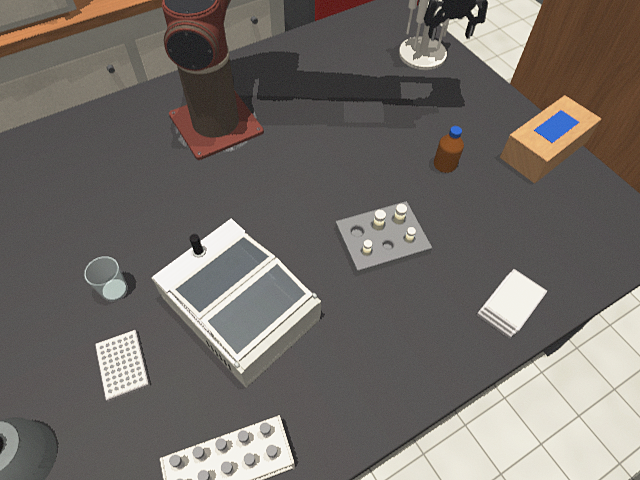

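View pics/top0.png

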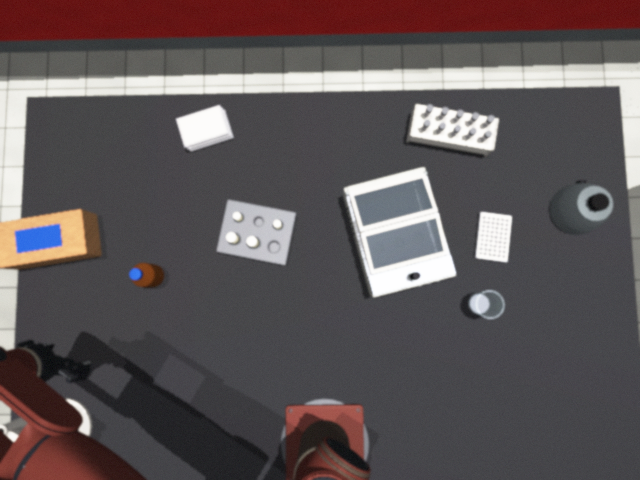

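```bash
cat > h.py <<'E'
import numpy as np, cv2
from rig import ctrl
def ray(n,uv):
    c=ctrl.get_calibration(n);K,R,t=c["intrinsics"],c["R"],c["t"]
    d=R.T@np.linalg.inv(K)@np.array([uv[0],uv[1],1.0]); return -R.T@t,d
def onz(n,uv,z):
    o,d=ray(n,uv); return o+d*(z-o[2])/d[2]
def tri(uv1,uv2):
    o,d=ray("scene",uv1);p,e=ray("top",uv2)
    A=np.stack([d,-e],1);s=np.linalg.lstsq(A,p-o,rcond=None)[0]
    a,b=o+s[0]*d,p+s[1]*e
    return (a+b)/2,np.linalg.norm(a-b)
def proj(n,X):
    c=ctrl.get_calibration(n);x=c["R"]@np.asarray(X)+c["t"];p=c["intrinsics"]@x;return p[:2]/p[2]
def zoom(n,box,f,name,im=None):
    im=ctrl.read_camera(n) if im is None else im
    x0,y0,x1,y1=box
    cv2.imwrite(name,cv2.resize(im[y0:y1,x0:x1],None,fx=f,fy=f,interpolation=cv2.INTER_CUBIC))
E
python3 - <<'E'
from h import *
t=cv2.imread("pics/top0.png");s=cv2.imread("pics/scene0.png")
zoom("top",(200,150,480,320),2.8,"pics/tz0.png",t)
zoom("scene",(140,190,440,390),2.6,"pics/sz0.png",s)
E
```

```text
(no output)
```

View pics/tz0.png

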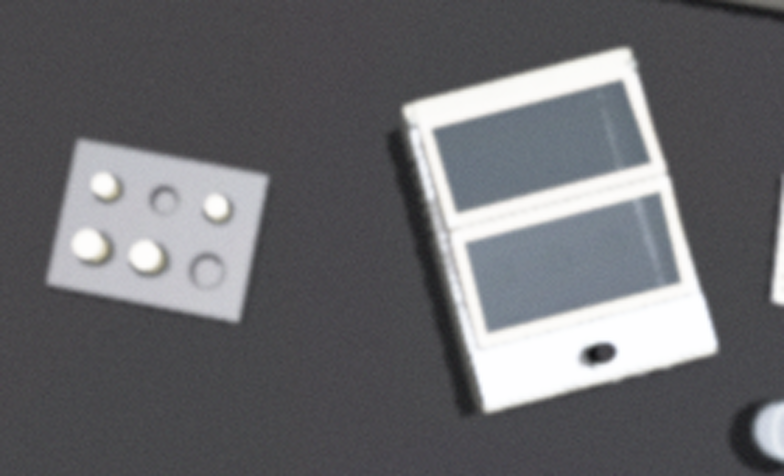

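View pics/sz0.png

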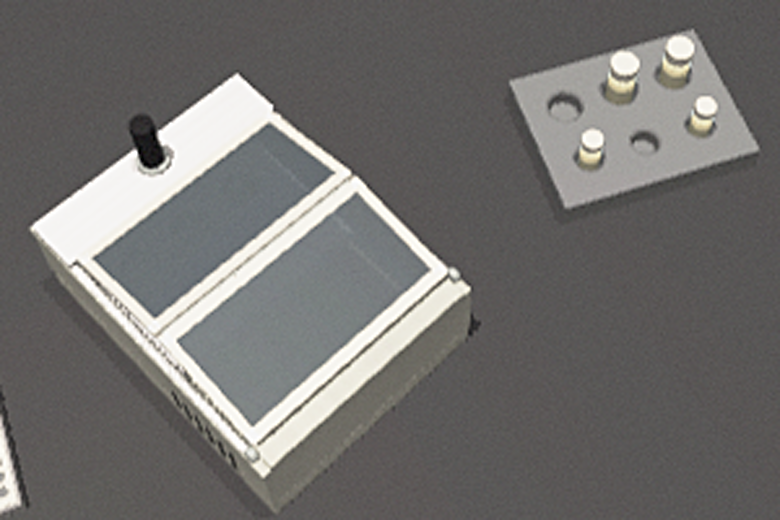

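```bash
python3 - <<'E'
from h import *
T=lambda a,b:(200+(a+.5)/2.8-.5,150+(b+.5)/2.8-.5)
S=lambda a,b:(140+(a+.5)/2.6-.5,190+(b+.5)/2.6-.5)
P={}
for n,a,b in [("FL",(485,410),(238,74)),("FR",(717,350),(32,231)),("RL",(403,106),(470,290)),("RR",(632,48),(272,468)),("knobtop",(606,351),(142,120)),
 ("L0",(90,243),(679,46)),("L1",(147,255),(624,62)),("S0",(103,184),(706,105)),("S1",(216,206),(593,138)),
 ("rk1",(78,140),(757,152)),("rk2",(268,176),(567,208)),("rk3",(240,322),(511,82)),("rk4",(47,284),(694,30))]:
    p,e=tri(S(*b),T(*a)); print(n,p.round(4),round(e,4), onz("top",T(*a),{'F':.095,'R':.095,'k':.155,'L':.071,'S':.06,'r':.028}[n[0]]).round(4),onz("scene",S(*b),{'F':.095,'R':.095,'k':.155,'L':.071,'S':.06,'r':.028}[n[0]]).round(4))
E
```

```text
FL [ 0.3902 -0.1278  0.0995] 0.004 [ 0.3894 -0.13    0.095 ] [ 0.388  -0.1251  0.095 ]
FR [ 0.4421 -0.3394  0.0944] 0.005 [ 0.4412 -0.3417  0.095 ] [ 0.4437 -0.3371  0.095 ]
RL [ 0.671  -0.0599  0.0952] 0.0011 [ 0.6708 -0.0604  0.095 ] [ 0.6712 -0.0594  0.095 ]
RR [ 0.7217 -0.2657  0.1075] 0.0125 [ 0.7225 -0.2742  0.095 ] [ 0.7199 -0.2593  0.095 ]
knobtop [ 0.4398 -0.2261  0.1676] 0.0032 [ 0.4396 -0.2299  0.155 ] [ 0.4318 -0.2233  0.155 ]
L0 [0.55   0.236  0.0753] 0.0042 [0.5494 0.235  0.071 ] [0.5485 0.2405 0.071 ]
L1 [0.5382 0.1829 0.0739] 0.0048 [0.5373 0.1812 0.071 ] [0.5376 0.1866 0.071 ]
S0 [0.608  0.2266 0.0602] 0.0037 [0.6071 0.225  0.06  ] [0.6087 0.2285 0.06  ]
S1 [0.5853 0.1189 0.0606] 0.0038 [0.5844 0.1172 0.06  ] [0.5858 0.121  0.06  ]
rk1 [0.6572 0.257  0.0235] 0.0009 [0.6561 0.2557 0.028 ] [0.6592 0.2549 0.028 ]
rk2 [0.6188 0.0715 0.0289] 0.0046 [0.6178 0.0695 0.028 ] [0.6194 0.0739 0.028 ]
rk3 [0.4775 0.1009 0.0272] 0.0074 [0.4757 0.0975 0.028 ] [0.4794 0.104  0.028 ]
rk4 [0.5162 0.2873 0.0265] 0.0048 [0.5148 0.2848 0.028 ] [0.5179 0.2887 0.028 ]
```

Emit:
{"op": "jog_arm", "data": {
  "deltas": [
    [1,0.1,-0.1,0.1,-0.08],
    [1,0.2,-0.2,0.2,-0.16],
    [1,0.3,-0.3,0.3,-0.24],
    [1,0.4,-0.4,0.4,-0.32],
    [1,0.5,-0.5,0.5,-0.4],
    [1,0.6,-0.6,0.5,-0.48],
    [1,0.7,-0.7,0.5,-0.56],
    [1,0.8,-0.8,0.5,-0.64],
    [1,0.9,-0.9,0.5,-0.72],
    [1,1,-1,0.5,-0.8]
  ]
}}

```text
t: 1.35
ee_pos: [0.4163, 0.4148, 0.2938]
tcp_rot: [2.681, 1.637, -0.002]
ft_force: [-0.2, 0.3, 0.6]
grip_width: 1.0
```

Emit:
{"op": "jog_arm", "data": {
  "deltas": [
    [0,0,-0.15,0,-0.08],
    [0,0,-0.4,0,-0.16],
    [0,0,-0.7,0,-0.24],
    [0,0,-1,0,-0.32],
    [0,0,-1,0,-0.4],
    [0,0,-1,0,-0.43],
    [0,0,-1,0,-0.43],
    [0,0,-1,0,-0.43],
    [0,0,-1,0,-0.43],
    [0,0,-1,0,-0.43]
  ]
}}

```text
t: 2.6
ee_pos: [0.4161, 0.2657, 0.2943]
tcp_rot: [3.119, 0.38, -0.0]
ft_force: [-0.1, -0.3, 0.5]
grip_width: 0.498
```

Emit:
{"op": "jog_arm", "data": {
  "deltas": [
    [0,0,-0.15,0,0],
    [0,0,-0.4,0,0],
    [0,0,-0.7,0,0],
    [0,0,-1,0,0],
    [0,0,-1,0,0],
    [0,0,-1,0,0],
    [0,0,-1,0,0],
    [0,0,-1,0,0],
    [0,0,-1,0,0],
    [0,0,-1,0,0]
  ]
}}

```text
t: 3.85
ee_pos: [0.416, 0.1158, 0.2943]
tcp_rot: [3.119, 0.38, -0.0]
ft_force: [-0.7, -0.2, -0.7]
grip_width: 0.5
```

Emit:
{"op": "jog_arm", "data": {
  "deltas": [
    [0,0,-0.15,0,0],
    [0,0,-0.4,0,0],
    [0,0,-0.7,0,0],
    [0,0,-1,0,0],
    [0,0,-1,0,0],
    [0,0,-1,0,0],
    [0,0,-1,0,0],
    [0,0,-1,0,0],
    [0,0,-1,0,0],
    [0,0,-1,0,0]
  ]
}}

```text
t: 5.1
ee_pos: [0.4161, -0.0342, 0.2944]
tcp_rot: [3.118, 0.38, 0.0]
ft_force: [0.3, -0.5, 0.8]
grip_width: 0.499
```

Emit:
{"op": "jog_arm", "data": {
  "deltas": [
    [0,0,-0.15,0,0],
    [0,0,-0.4,0,0],
    [0,0,-0.7,0,0],
    [0,0,-1,0,0],
    [0,0,-1,0,0],
    [0,0,-1,0,0],
    [0,0,-1,0,0],
    [0,0,-1,0,0],
    [0,0,-1,0,0],
    [0,0,-1,0,0]
  ]
}}

```text
t: 6.35
ee_pos: [0.4162, -0.1842, 0.2945]
tcp_rot: [3.118, 0.38, 0.0]
ft_force: [-0.2, -0.5, -0.3]
grip_width: 0.499
```

```bash
python3 - <<'E'
from h import *
zoom("top",(330,150,490,310),3.7,"pics/t1.png");zoom("scene",(120,100,320,260),3.7,"pics/s1.png")
for X in [(.4162,-.1842,.2754),(.4402,-.2271,.163)]: print([proj(n,X).round(1) for n in("scene","top")])
E
```

```text
[array([198.1, 187.1]), array([405.7, 284.2])]
[array([193.5, 237.4]), array([415.5, 274.7])]
```

View pics/t1.png

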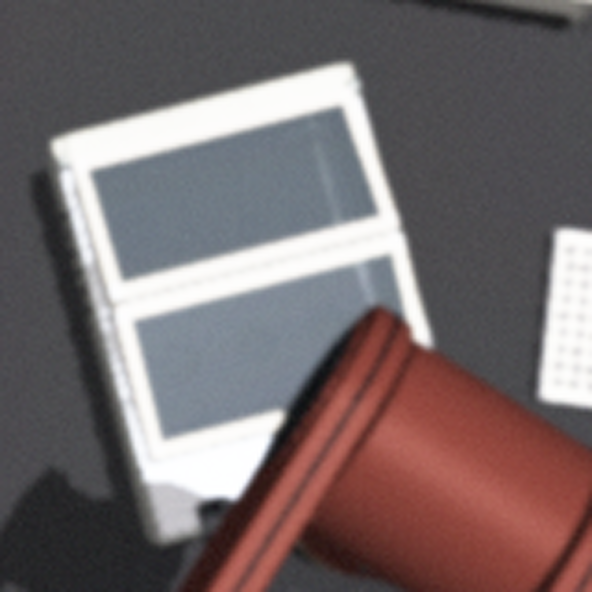

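View pics/s1.png

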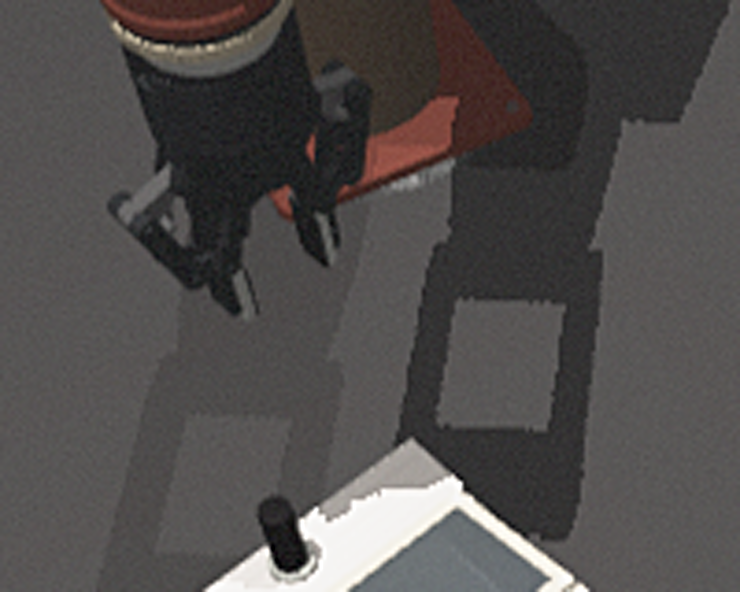

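Emit:
{"op": "jog_arm", "data": {
  "deltas": [
    [0,0.06,-0.15,0,0],
    [0,0.113,-0.293,0,0],
    [0,0.113,-0.293,-0.1,0],
    [0,0.113,-0.293,-0.25,0],
    [0,0.113,-0.293,-0.4,0],
    [0,0.113,-0.293,-0.55,0],
    [0,0.113,-0.293,-0.7,0],
    [0,0.113,-0.293,-0.8,0],
    [0,0.113,-0.293,-0.85,0],
    [0,0.113,-0.293,-0.85,0]
  ]
}}

```text
t: 7.7
ee_pos: [0.4329, -0.2282, 0.1666]
tcp_rot: [-3.118, -0.379, 0.001]
ft_force: [-0.7, 0.1, 0.3]
grip_width: 0.499
```

```bash
python3 - <<'E'
from h import *
zoom("scene",(120,130,280,280),4.5,"pics/s2.png")
print(ctrl.observe()['ft_force'])
E
```

```text
[-0.47462472  0.66436266  0.50951567]
```

View pics/s2.png

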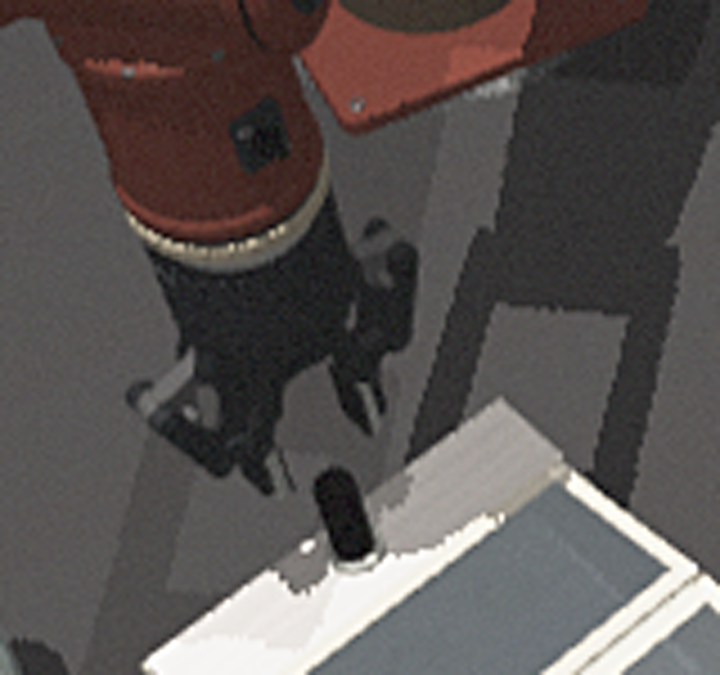

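Emit:
{"op": "jog_arm", "data": {
  "deltas": [
    [-0.3,0,0,0,0],
    [-0.45,0,0,0,0],
    [-0.55,0,0,0,0],
    [-0.65,0,0,0,0],
    [-0.75,0,0,0,0],
    [-0.85,0,0,0,0],
    [-0.9,0,0,0,0],
    [-1,0,0,0,0],
    [-1,0,0,0,0],
    [-1,0,0,0,0]
  ],
  "grip_force": 30
}}

```text
t: 9.0
ee_pos: [0.4331, -0.2284, 0.1669]
tcp_rot: [3.119, 0.379, 0.0]
ft_force: [1.0, -0.1, -0.1]
grip_width: 0.001
```

```bash
python3 - <<'E'
from h import *
zoom("scene",(120,130,280,280),4.5,"pics/s3.png")
o=ctrl.observe();print(o['ft_force'],o['torque'],o['grip_width']*85)
E
```

```text
[ 0.80894039 -0.46714052  0.68990405] [0.00102481 0.01845614 0.00234172] -0.3414673887669102
```

View pics/s3.png

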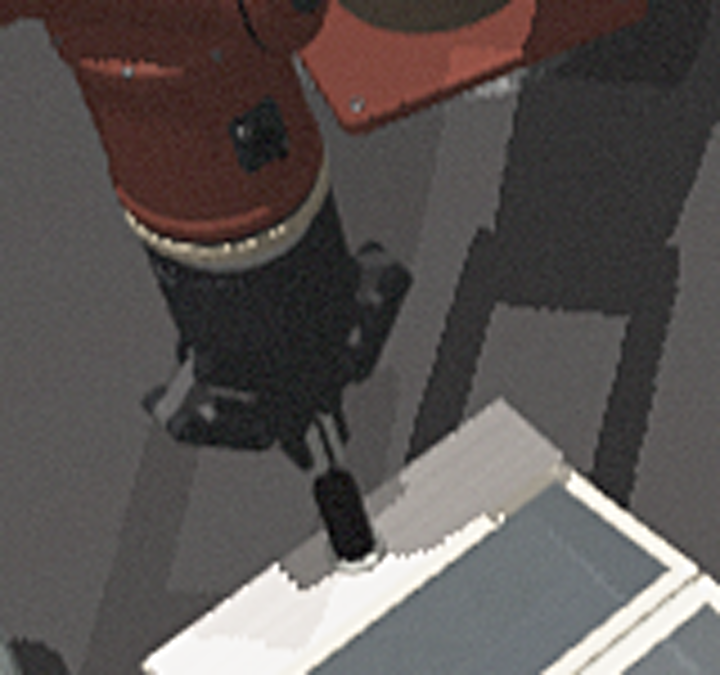

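Emit:
{"op": "jog_arm", "data": {
  "deltas": [
    [-1,-0.03,-0.008,0,0],
    [-1,-0.065,-0.016,0,0],
    [-1,-0.065,-0.016,-0.04,0],
    [-1,-0.065,-0.016,-0.08,0],
    [-1,-0.065,-0.016,-0.08,0],
    [-1,-0.04,-0.01,-0.08,0],
    [-1,0,0,-0.08,0],
    [-1,0.03,0.007,-0.08,0],
    [-1,0.065,0.016,-0.08,0],
    [-1,0.065,0.016,-0.08,0]
  ]
}}

```text
t: 10.3
ee_pos: [0.4432, -0.2259, 0.1549]
tcp_rot: [-3.119, -0.38, -0.0]
ft_force: [-1.2, 0.5, -0.0]
grip_width: 0.003
```

```bash
python3 - <<'E'
from h import *
zoom("scene",(120,130,280,280),4.5,"pics/s4.png")
o=ctrl.observe();print(o['ee_pos'],o['ft_force'],o['torque'],proj("scene",o['ee_pos']-[0,0,.019]))
E
```

```text
[ 0.44292469 -0.22590049  0.15482787] [ 1.40079491  0.79777888 -0.56308909] [-0.00783177  0.00044411  0.0100115 ] [197.01367375 245.17791848]
```

View pics/s4.png

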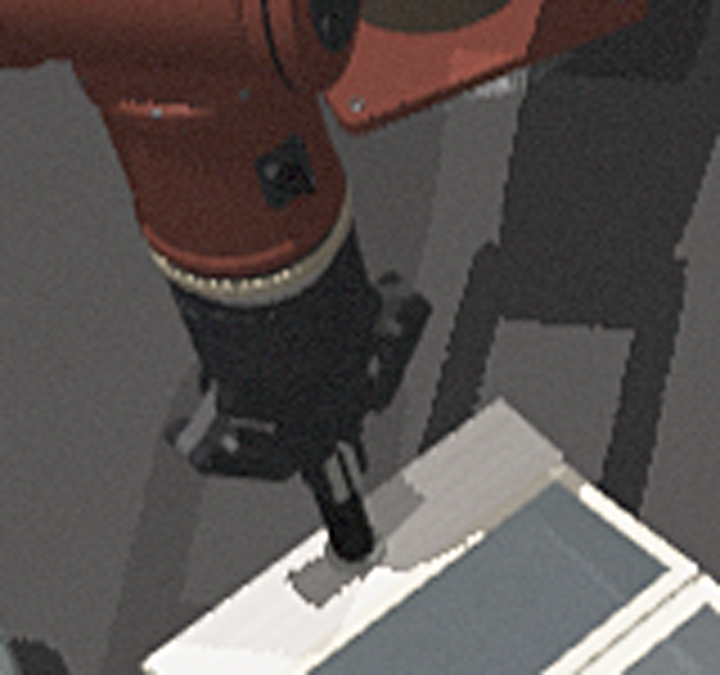

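```bash
python3 - <<'E'
from h import *
zoom("scene",(165,205,225,265),10,"pics/s5.png")
zoom("top",(360,220,460,320),6,"pics/t5.png")
E
```

```text
(no output)
```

View pics/s5.png

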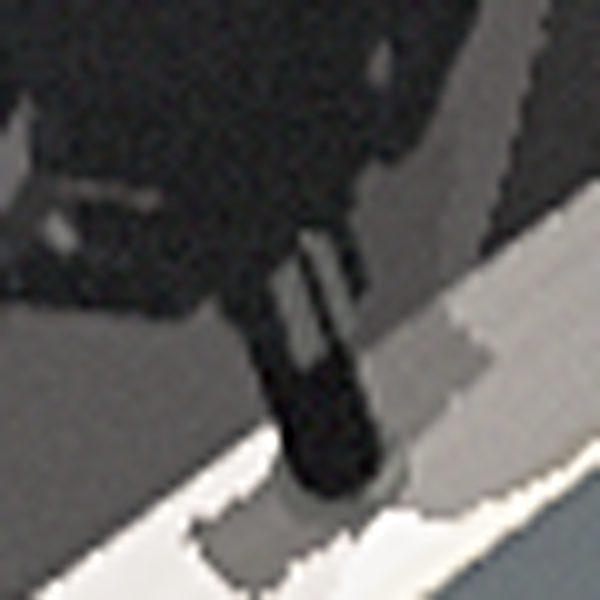

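View pics/t5.png

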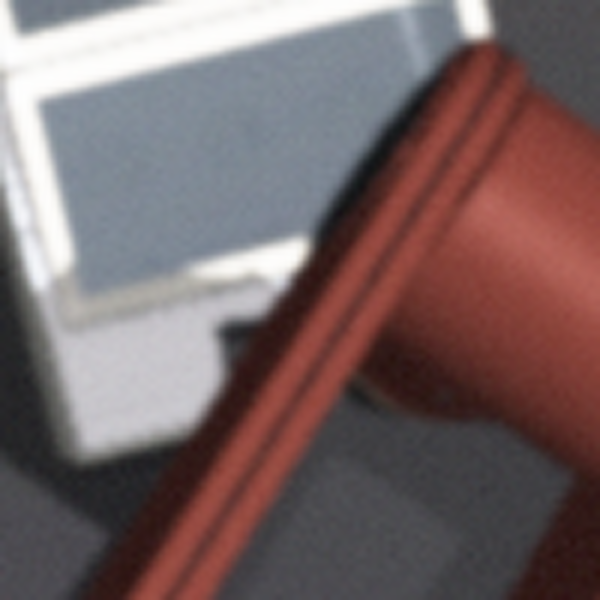

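```bash
python3 - <<'E'
from h import *
for X in [(.4331,-.2284,.148),(.4429,-.2259,.136),(.44,-.2265,.163),(.44,-.2265,.106)]: print([proj(n,X).round(1) for n in("scene","top")])
t=cv2.imread("pics/top0.png");s=cv2.imread("pics/scene0.png")
zoom("top",(385,245,445,305),10,"pics/tk.png",t)
zoom("scene",(165,205,225,265),10,"pics/sk.png",s)
zoom("scene",(165,205,225,265),10,"pics/sk3.png",cv2.resize(cv2.imread("pics/s3.png"),None,fx=1/4.5,fy=1/4.5) if 0 else s)
E
```

```text
[array([192.9, 239.2]), array([415. , 277.8])]
[array([197. , 245.1]), array([413., 274.])]
[array([193.8, 237.2]), array([415.3, 274.8])]
[array([198.7, 251.7]), array([411.1, 275.6])]
```

View pics/tk.png

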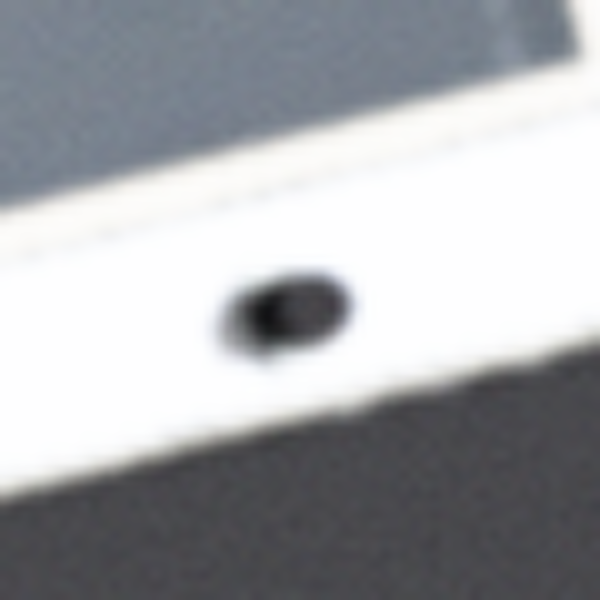

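View pics/sk.png

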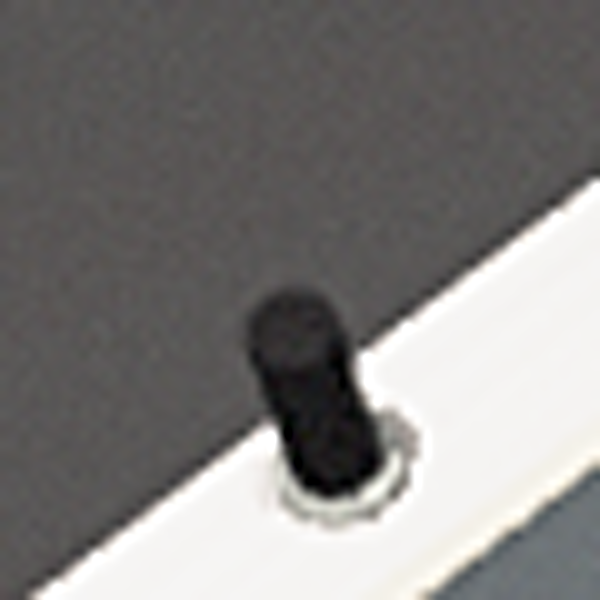

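Emit:
{"op": "jog_arm", "data": {
  "deltas": [
    [-1,0,0,-0.005,0],
    [-1,0,0,-0.01,0],
    [-1,0,0,-0.015,0],
    [-1,0,0,-0.02,0],
    [-1,0,0,-0.02,0],
    [-1,0,0,-0.02,0],
    [-1,0,0,-0.02,0],
    [-1,0,0,-0.02,0],
    [-1,0,0,-0.02,0],
    [-1,0,0,-0.02,0]
  ]
}}

```text
t: 11.7
ee_pos: [0.4428, -0.226, 0.1519]
tcp_rot: [3.119, 0.379, 0.0]
ft_force: [-0.8, -0.2, -0.8]
grip_width: -0.002
```

```bash
python3 - <<'E'
from h import *
o=ctrl.observe();print(o)
im=ctrl.read_camera("scene");cv2.imwrite("pics/s6.png",im)
E
```

```text
{'t': 11.7, 'joint_pos': array([-6.30755226e-01, -2.73844557e-02,  1.92374639e+00, -2.54127644e-05,
        1.24519327e+00,  6.98232027e-01]), 'dq': array([-7.94384026e-04,  4.92812505e-04, -6.22978067e-04,  5.56490513e-04,
       -1.44274408e-05, -1.16313651e-04]), 'joint_efforts': array([ 3.63881172e-04, -3.55890656e+01, -3.69233000e+01, -2.19653584e-04,
        6.02833570e-04, -2.63113563e-06]), 'ee_pos': array([ 0.44280197, -0.22604869,  0.15191929]), 'tcp_rot': array([3.11861447e+00, 3.78915556e-01, 1.71488845e-05]), 'ft_force': array([-0.76528867, -0.15152861, -0.79419838]), 'torque': array([-0.07190613, -0.01084935, -0.04017787]), 'grip_width': -0.0019268777972020839}
```

View pics/s6.png

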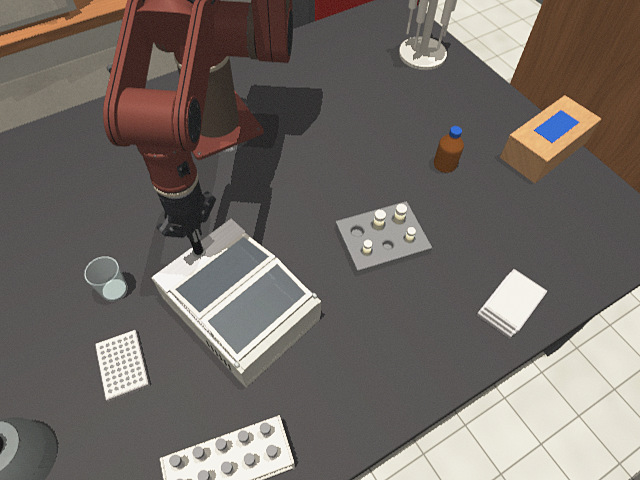

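Emit:
{"op": "jog_arm", "data": {
  "deltas": [
    [-1,0,0,0.05,0],
    [-1,0,0,0.15,0],
    [-1,0,0,0.3,0],
    [-1,0,0,0.45,0],
    [-1,0,0,0.6,0],
    [-1,0,0,0.6,0],
    [-1,0,0,0.6,0],
    [-1,0,0,0.6,0],
    [-1,0,0,0.6,0],
    [-1,0,0,0.6,0]
  ]
}}

```text
t: 13.0
ee_pos: [0.4426, -0.2259, 0.2414]
tcp_rot: [-3.118, -0.379, 0.001]
ft_force: [-0.3, -0.1, 0.0]
grip_width: -0.001
```

```bash
python3 - <<'E'
from h import *
o=ctrl.observe();print(o['ee_pos'])
p=o['ee_pos']
for d in (0.03,0,-.019): print(d,proj("scene",p+[0,0,d]))
im=ctrl.read_camera("scene")
zoom("scene",(150,180,230,260),7.5,"pics/s7.png",im)
E
```

```text
[ 0.44259939 -0.22590828  0.24139941]
0.03 [183.86847326 206.69909697]
0 [187.01774298 215.93809606]
-0.019 [188.93192652 221.55372808]
```

View pics/s7.png

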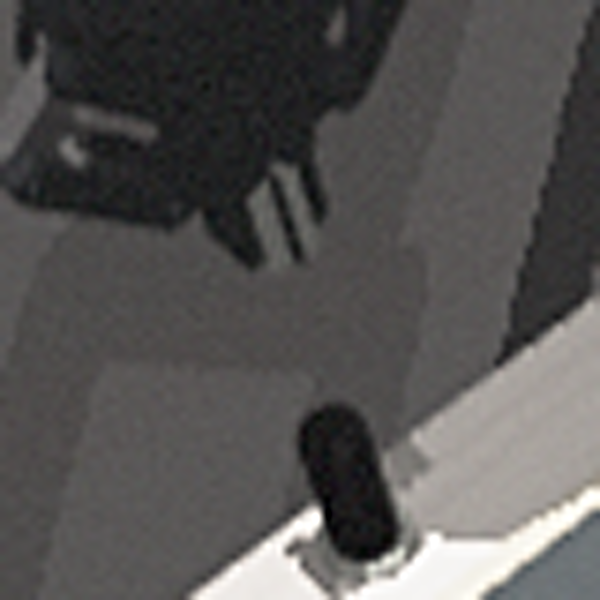

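Emit:
{"op": "jog_arm", "data": {
  "deltas": [
    [-1,-0.15,-0.035,0,0],
    [-1,-0.29,-0.07,0,0],
    [-1,-0.29,-0.07,-0.1,0],
    [-1,-0.29,-0.07,-0.25,0],
    [-1,-0.29,-0.07,-0.4,0],
    [-1,-0.29,-0.07,-0.55,0],
    [-1,-0.29,-0.07,-0.65,0],
    [-1,-0.29,-0.07,-0.68,0],
    [-1,-0.29,-0.07,-0.68,0],
    [-1,-0.29,-0.07,-0.68,0]
  ]
}}

```text
t: 14.3
ee_pos: [0.3999, -0.237, 0.1408]
tcp_rot: [3.117, 0.379, 0.002]
ft_force: [0.1, -0.9, 0.2]
grip_width: -0.003
```

```bash
python3 - <<'E'
from h import *
o=ctrl.observe();p=o['ee_pos'];print(p,o['ft_force'])
for d in (0,-.019): print(d,proj("scene",p+[0,0,d]))
zoom("scene",(150,190,230,270),7.5,"pics/s8.png")
zoom("top",(360,220,460,320),6,"pics/t8.png")
E
```

```text
[ 0.39990069 -0.23698465  0.14080781] [ 0.13265988 -0.92536915  0.19647206]
0 [183.50789659 231.51496772]
-0.019 [185.29970849 236.40378741]
```

View pics/s8.png

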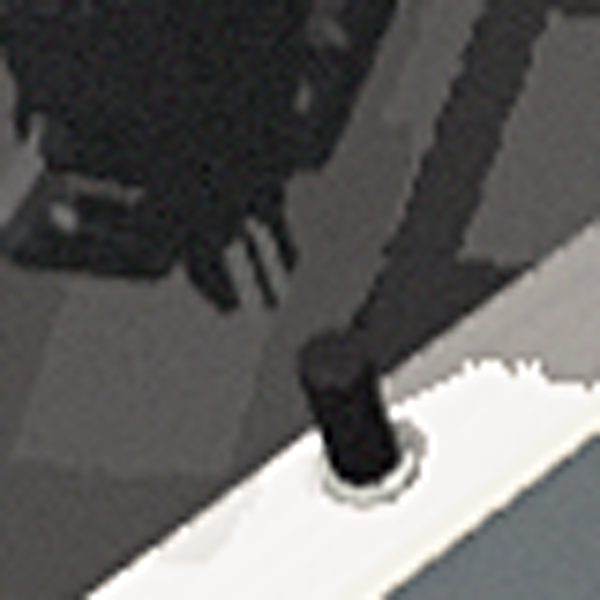

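View pics/t8.png

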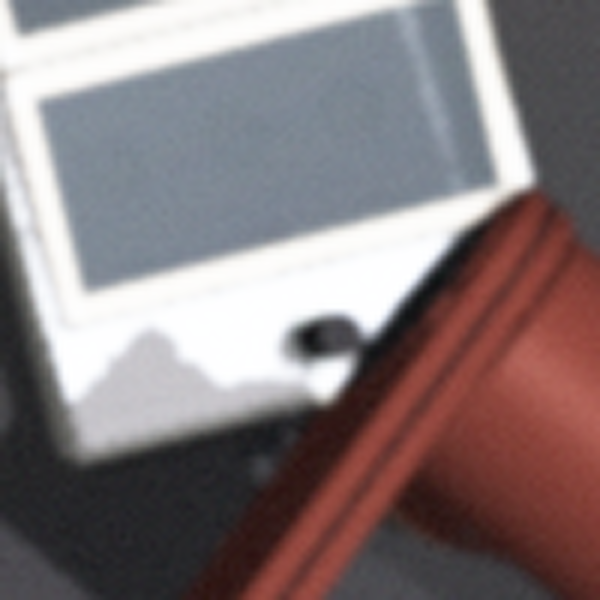

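Emit:
{"op": "jog_arm", "data": {
  "deltas": [
    [-1,0.04,0.01,0,0],
    [-1,0.08,0.02,0,0],
    [-1,0.12,0.03,0,0],
    [-1,0.16,0.04,0,0],
    [-1,0.2,0.05,0,0],
    [-1,0.2,0.05,0,0],
    [-1,0.2,0.05,0,0],
    [-1,0.2,0.05,0,0],
    [-1,0.2,0.05,0,0],
    [-1,0.2,0.05,0,0]
  ]
}}

```text
t: 15.65
ee_pos: [0.4292, -0.2291, 0.1399]
tcp_rot: [3.119, 0.379, -0.0]
ft_force: [-4.5, -1.0, 2.6]
grip_width: -0.001
```

```bash
python3 - <<'E'
from h import *
o=ctrl.observe();p=o['ee_pos'];print(p,o['ft_force'])
for d in (0,-.019): print(d,proj("scene",p+[0,0,d]))
zoom("scene",(150,190,230,270),7.5,"pics/s9.png")
E
```

```text
[ 0.4291957  -0.2290941   0.13988539] [-4.52547379 -0.96178892  2.61887719]
0 [192.6000821  240.08149969]
-0.019 [194.27831949 244.89349041]
```

View pics/s9.png

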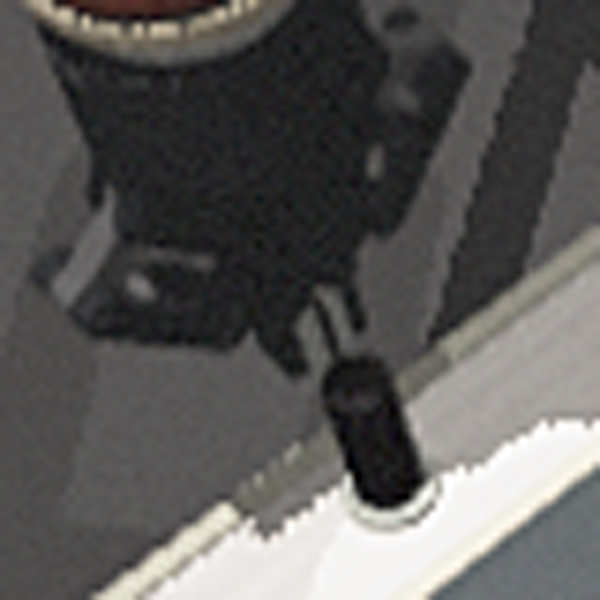

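Emit:
{"op": "jog_arm", "data": {
  "deltas": [
    [-1,0.078,0.0193,0,0],
    [-1,0.155,0.0385,0,0],
    [-1,0.233,0.0578,0,0],
    [-1,0.31,0.077,0,0],
    [-1,0.388,0.0963,0,0],
    [-1,0.466,0.1155,0,0],
    [-1,0.543,0.1348,0,0],
    [-1,0.621,0.154,0,0],
    [-1,0.698,0.1733,0,0],
    [-1,0.776,0.1925,0,0]
  ]
}}

```text
t: 16.95
ee_pos: [0.5466, -0.1999, 0.1399]
tcp_rot: [-3.119, -0.379, -0.0]
ft_force: [-1.4, -1.6, 1.3]
grip_width: 0.004
```

```bash
python3 - <<'E'
from h import *
o=ctrl.observe();p=o['ee_pos'];print(p,o['ft_force'])
zoom("scene",(140,170,340,320),4,"pics/s10.png")
E
```

```text
[ 0.5465569  -0.19991941  0.13990683] [-1.3749006  -1.57457376  1.25346612]
```

View pics/s10.png

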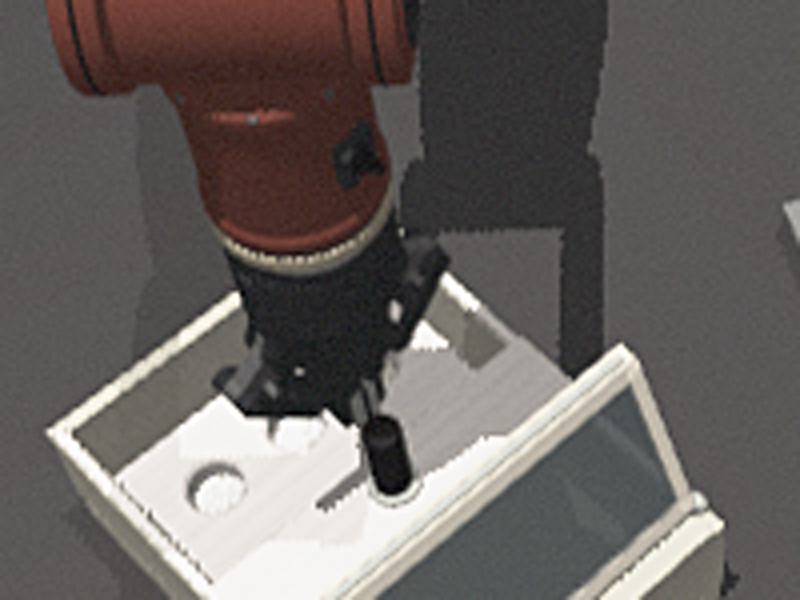

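Emit:
{"op": "jog_arm", "data": {
  "deltas": [
    [-1,0.07,0.017,0,0],
    [-1,0.14,0.035,0,0],
    [-1,0.21,0.052,0,0],
    [-1,0.28,0.07,0,0],
    [-1,0.35,0.087,0,0],
    [-1,0.42,0.104,0,0],
    [-1,0.47,0.117,0,0],
    [-1,0.51,0.126,0,0],
    [-1,0.53,0.131,0,0],
    [-1,0.53,0.131,0,0]
  ]
}}

```text
t: 18.25
ee_pos: [0.6255, -0.1805, 0.14]
tcp_rot: [3.118, 0.379, 0.001]
ft_force: [0.2, 0.6, 0.1]
grip_width: 0.0
```

```bash
python3 - <<'E'
from h import *
o=ctrl.observe();p=o['ee_pos'];print(p,o['ft_force'])
zoom("scene",(140,170,340,320),4,"pics/s11.png")
E
```

```text
[ 0.62552692 -0.18048959  0.13996289] [0.24019265 0.55086446 0.1007247 ]
```

View pics/s11.png

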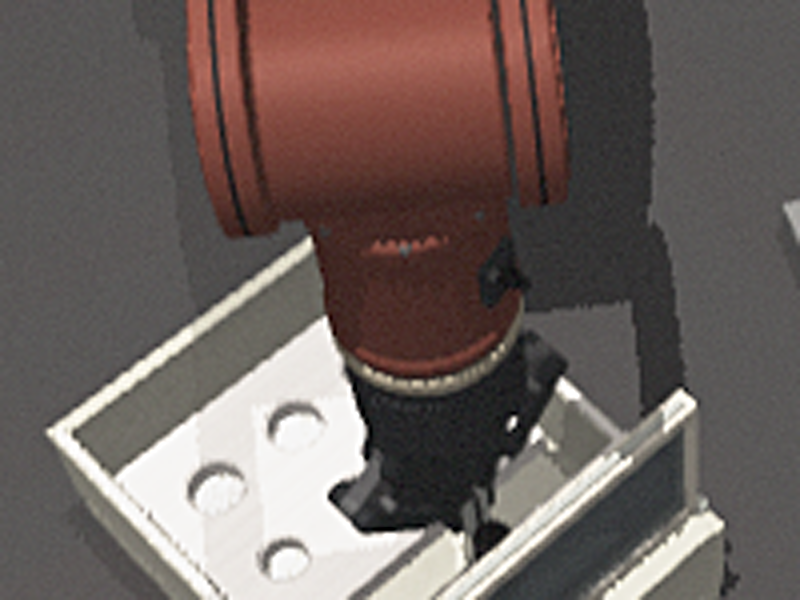

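Emit:
{"op": "jog_arm", "data": {
  "deltas": [
    [-1,0.007,0.002,0,0],
    [-1,0.014,0.0035,0,0],
    [-1,0.021,0.005,0,0],
    [-1,0.028,0.007,0,0],
    [-1,0.028,0.007,0,0],
    [-1,0.028,0.007,0,0],
    [-1,0.028,0.007,0,0],
    [-1,0.028,0.007,0,0],
    [-1,0.028,0.007,0,0],
    [-1,0.028,0.007,0,0]
  ]
}}

```text
t: 19.55
ee_pos: [0.6281, -0.1799, 0.1399]
tcp_rot: [-3.119, -0.379, 0.005]
ft_force: [-6.7, -1.7, 3.2]
grip_width: -0.003
```

Emit:
{"op": "jog_arm", "data": {
  "deltas": [
    [-1,-0.03,-0.008,0,0],
    [-1,-0.06,-0.015,0,0],
    [-1,-0.1,-0.025,0,0],
    [-1,-0.15,-0.037,0.1,0],
    [-1,-0.2,-0.05,0.3,0],
    [-1,-0.2,0.05,0.5,0],
    [-1,-0.2,0.3,0.7,0],
    [-1,-0.2,0.6,0.9,0],
    [-1,-0.2,0.8,1,0],
    [-1,-0.2,1,1,0]
  ]
}}

```text
t: 20.8
ee_pos: [0.6002, -0.0286, 0.2937]
tcp_rot: [3.117, 0.379, 0.008]
ft_force: [0.1, 0.5, -0.3]
grip_width: 0.005
```

```bash
python3 - <<'E'
from h import *
t=ctrl.read_camera("top");s=ctrl.read_camera("scene")
cv2.imwrite("pics/top12.png",t);cv2.imwrite("pics/scene12.png",s)
zoom("top",(330,150,490,310),4.5,"pics/t12.png",t)
zoom("scene",(140,200,340,390),4,"pics/s12.png",s)
E
```

```text
(no output)
```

View pics/t12.png

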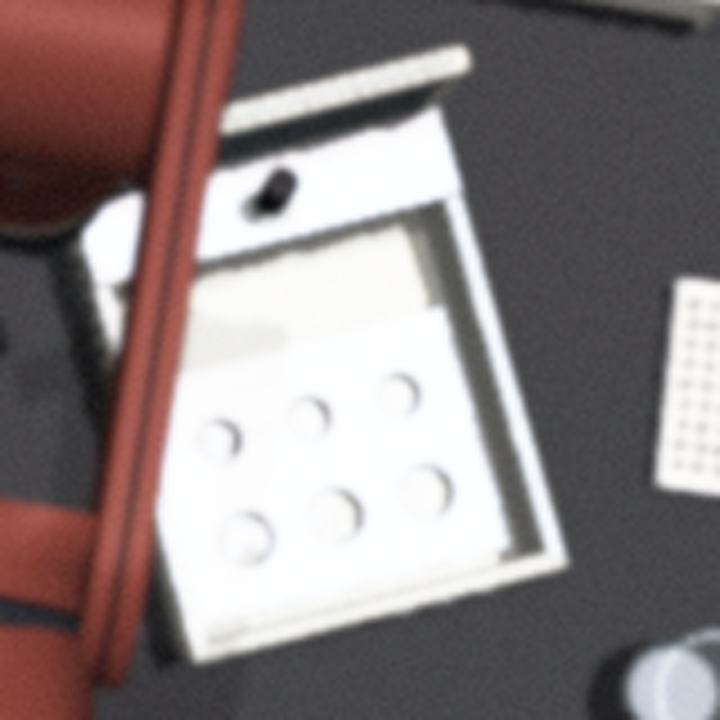

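View pics/s12.png

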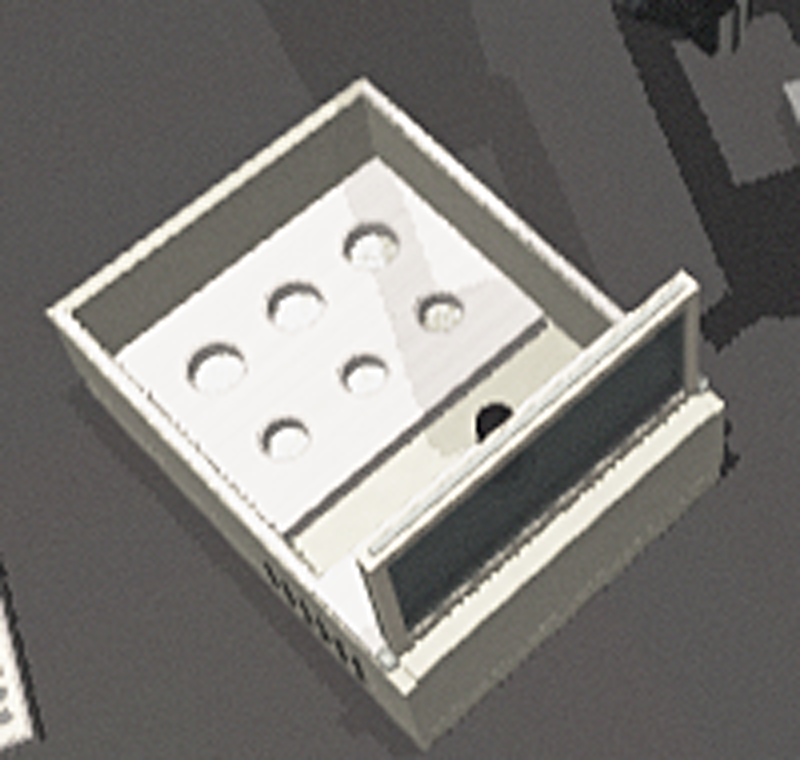

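```bash
python3 - <<'E'
from h import *
t=cv2.imread("pics/top12.png");s=cv2.imread("pics/scene12.png")
zoom("top",(365,230,435,280),11,"pics/t13.png",np.clip((t.astype(float)-150)*2.4,0,255).astype('uint8'))
zoom("scene",(180,250,260,315),9.5,"pics/s13.png",np.clip((s.astype(float)-100)*1.6,0,255).astype('uint8'))
E
```

```text
(no output)
```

View pics/t13.png

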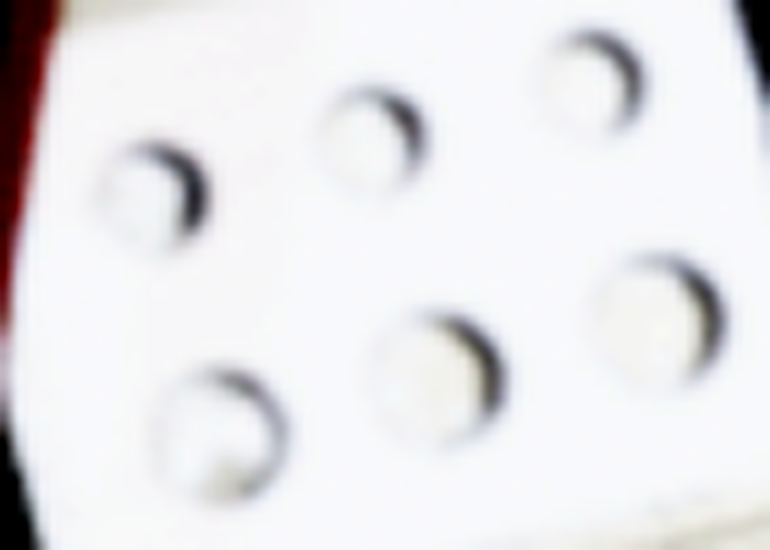

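View pics/s13.png

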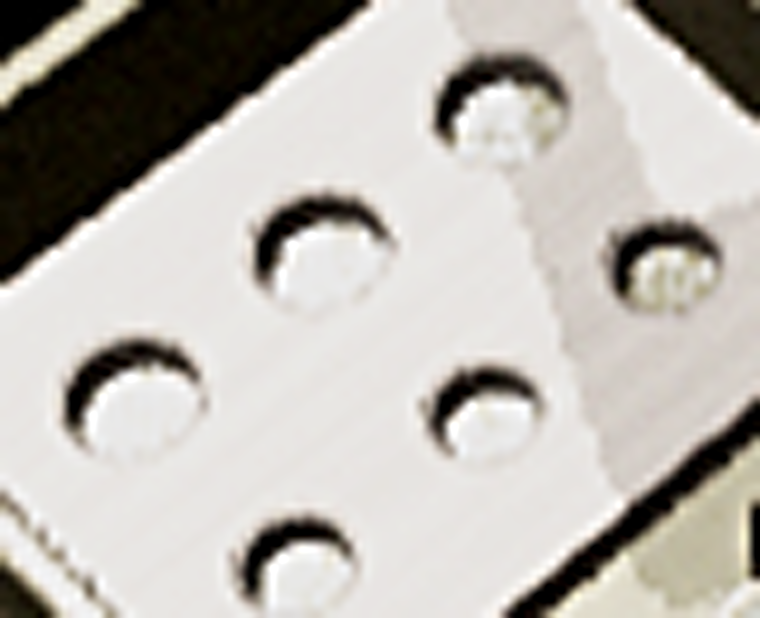

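```bash
cat > fit.py <<'E'
from h import *
from scipy.optimize import least_squares
T=lambda a,b:(365+(a+.5)/11-.5,230+(b+.5)/11-.5)
S=lambda a,b:(180+(a+.5)/9.5-.5,250+(b+.5)/9.5-.5)
top=[(222,435),(442,379),(661,320),(155,196),(374,139),(594,82)]
sce=[(502,111),(324,255),(135,401),(666,267),(486,415),(296,567)]
L=np.array([[0,55],[0,0],[0,-55],[60,55],[60,0],[60,-55]])/1000
def model(q): 
    c,s=np.cos(q[2]),np.sin(q[2]); return L@np.array([[c,s],[-s,c]])+q[:2]
A=np.array([onz("top",T(*p),.045)[:2] for p in top]);B=np.array([onz("scene",S(*p),.045)[:2] for p in sce])
for n,M in(("top",A),("scene",B)):
    r=least_squares(lambda q:(model(q)-M).ravel(),[.5,-.2,.24]); print(n,r.x.round(4),((model(r.x)-M)*1000).round(1).tolist())
M=(A+B)/2
r=least_squares(lambda q:(model(q)-M).ravel(),[.5,-.2,.24]);print(r.x.round(4));print(model(r.x).round(4))
E
python3 fit.py
```

```text
top [ 0.4729 -0.2212  0.2437] [[-0.1, 0.1], [0.2, 0.1], [-0.1, -0.1], [-0.1, -0.1], [0.0, -0.1], [0.1, 0.1]]
scene [ 0.4755 -0.2187  0.242 ] [[-0.0, 0.1], [-0.8, -0.2], [-0.3, -0.1], [0.3, 0.2], [0.2, -0.0], [0.7, 0.1]]
[ 0.4742 -0.2199  0.2429]
[[ 0.461  -0.1666]
 [ 0.4742 -0.2199]
 [ 0.4874 -0.2733]
 [ 0.5192 -0.1521]
 [ 0.5324 -0.2055]
 [ 0.5457 -0.2589]]
```

Emit:
{"op": "jog_arm", "data": {
  "deltas": [
    [-1,-0.1,0.02,0,0.06],
    [-1,-0.3,0.05,0,0.14],
    [-1,-0.5,0.1,-0.1,0.22],
    [-1,-0.7,0.15,-0.3,0.3],
    [-1,-0.85,0.19,-0.5,0.38],
    [-1,-0.95,0.19,-0.7,0.46],
    [-1,-1,0.19,-0.85,0.54],
    [-1,-1,0.19,-0.95,0.562],
    [-1,-1,0.19,-1,0.562],
    [-1,-1,0.19,-1,0.562]
  ]
}}

```text
t: 22.15
ee_pos: [0.4493, -0.0013, 0.14]
tcp_rot: [-2.438, -1.981, 0.0]
ft_force: [0.8, -0.1, 0.8]
grip_width: 0.001
```

Emit:
{"op": "jog_arm", "data": {
  "deltas": [
    [-1,0,0,-0.1,0],
    [-1,0,0,-0.2,0],
    [-1,0,0,-0.3,0],
    [-1,0,0,-0.4,0],
    [-1,0,0,-0.5,0],
    [-1,0,0,-0.6,0],
    [-1,0,0,-0.66,0],
    [-1,0,0,-0.69,0],
    [-1,0,0,-0.69,0],
    [-1,0,0,-0.69,0]
  ]
}}

```text
t: 23.4
ee_pos: [0.4499, -0.001, 0.0369]
tcp_rot: [2.436, 1.982, 0.001]
ft_force: [-0.1, -0.4, -0.0]
grip_width: -0.002
```

```bash
python3 - <<'E'
from h import *
o=ctrl.observe();p=o['ee_pos'];print(p,o['ft_force'],o['tcp_rot'])
for d in (0,-.019): print(d,proj("scene",p+[0,0,d]))
zoom("scene",(220,120,420,270),4,"pics/s14.png")
E
```

```text
[ 0.44988313 -0.0010405   0.03688943] [-0.06979493 -0.35315226 -0.01328724] [2.43649945e+00 1.98202018e+00 1.01818751e-03]
0 [292.66526929 228.7722245 ]
-0.019 [292.87976575 233.17510476]
```

View pics/s14.png

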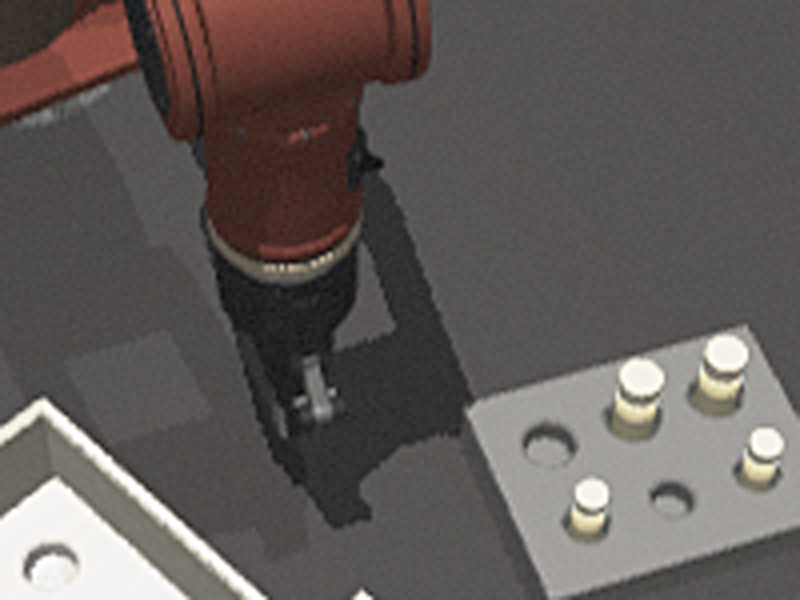

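Emit:
{"op": "jog_arm", "data": {
  "deltas": [
    [-1,0,0,-0.03,0],
    [-1,0,0,-0.06,0],
    [-1,0,0,-0.09,0],
    [-1,0,0,-0.1,0],
    [-1,0,0,-0.11,0],
    [-1,0,0,-0.12,0],
    [-1,0,0,-0.125,0],
    [-1,0,0,-0.13,0],
    [-1,0,0,-0.135,0],
    [-1,0,0,-0.135,0]
  ]
}}

```text
t: 24.7
ee_pos: [0.4494, -0.001, 0.0161]
tcp_rot: [-2.437, -1.982, 0.0]
ft_force: [0.7, -0.3, 1.3]
grip_width: 0.001
```

Emit:
{"op": "jog_arm", "data": {
  "deltas": [
    [-1,0,0,-0.01,0],
    [-1,0,0,-0.02,0],
    [-1,0,0,-0.03,0],
    [-1,0,0,-0.04,0],
    [-1,0,0,-0.05,0],
    [-1,0,0,-0.06,0],
    [-1,0,0,-0.065,0],
    [-1,0,0,-0.065,0],
    [-1,0,0,-0.065,0],
    [-1,0,0,-0.065,0]
  ]
}}

```text
t: 25.95
ee_pos: [0.4494, -0.001, 0.0065]
tcp_rot: [2.437, 1.982, 0.0]
ft_force: [0.3, -1.2, 0.2]
grip_width: 0.001
```

Emit:
{"op": "jog_arm", "data": {
  "deltas": [
    [-1,0,0,-0.01,0],
    [-1,0,0,-0.02,0],
    [-1,0,0,-0.03,0],
    [-1,0,0,-0.04,0],
    [-1,0,0,-0.05,0],
    [-1,0,0,-0.05,0],
    [-1,0,0,-0.05,0],
    [-1,0,0,-0.05,0],
    [-1,0,0,-0.05,0],
    [-1,0,0,-0.05,0]
  ]
}}

```text
t: 27.2
ee_pos: [0.4494, -0.001, -0.0011]
tcp_rot: [2.437, 1.982, 0.0]
ft_force: [-0.4, 0.8, 0.1]
grip_width: 0.0
```

```bash
python3 - <<'E'
from h import *
o=ctrl.observe();p=o['ee_pos'];print(p,o['ft_force'])
zoom("scene",(250,180,350,260),8,"pics/s15.png")
E
```

```text
[ 0.44943568 -0.00097268 -0.00106963] [-0.41114592  0.76210534  0.07043028]
```

View pics/s15.png

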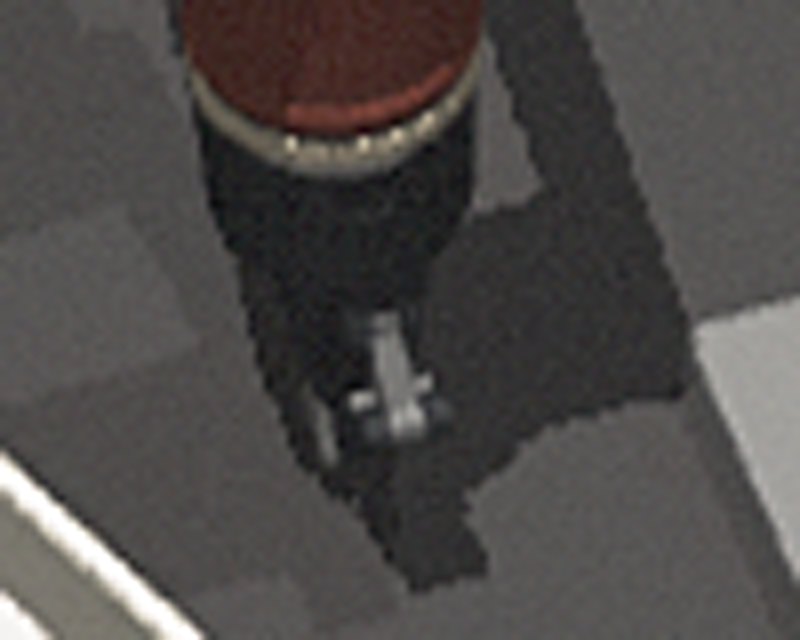

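Emit:
{"op": "jog_arm", "data": {
  "deltas": [
    [-1,0,0,-0.01,0],
    [-1,0,0,-0.02,0],
    [-1,0,0,-0.03,0],
    [-1,0,0,-0.04,0],
    [-1,0,0,-0.05,0],
    [-1,0,0,-0.05,0],
    [-1,0,0,-0.05,0],
    [-1,0,0,-0.05,0],
    [-1,0,0,-0.05,0],
    [-1,0,0,-0.05,0]
  ]
}}

```text
t: 28.5
ee_pos: [0.4495, -0.001, -0.0085]
tcp_rot: [2.437, 1.982, 0.0]
ft_force: [0.3, -1.2, -0.4]
grip_width: -0.002
```

Emit:
{"op": "jog_arm", "data": {
  "deltas": [
    [-1,0,0,-0.007,0],
    [-1,0,0,-0.014,0],
    [-1,0,0,-0.02,0],
    [-1,0,0,-0.02,0],
    [-1,0,0,-0.02,0],
    [-1,0,0,-0.02,0],
    [-1,0,0,-0.02,0],
    [-1,0,0,-0.02,0],
    [-1,0,0,-0.02,0],
    [-1,0,0,-0.02,0]
  ]
}}

```text
t: 29.75
ee_pos: [0.4494, -0.0009, -0.0116]
tcp_rot: [-2.437, -1.982, -0.0]
ft_force: [0.4, 0.6, 0.3]
grip_width: -0.0
```

Emit:
{"op": "jog_arm", "data": {
  "deltas": [
    [-1,0,0,-0.007,0],
    [-1,0,0,-0.014,0],
    [-1,0,0,-0.02,0],
    [-1,0,0,-0.02,0],
    [-1,0,0,-0.02,0],
    [-1,0,0,-0.02,0],
    [-1,0,0,-0.02,0],
    [-1,0,0,-0.02,0],
    [-1,0,0,-0.02,0],
    [-1,0,0,-0.02,0]
  ]
}}

```text
t: 31.0
ee_pos: [0.4497, -0.001, -0.012]
tcp_rot: [-2.436, -1.983, 0.002]
ft_force: [-13.7, 2.0, 33.1]
grip_width: 0.0
```

Emit:
{"op": "jog_arm", "data": {
  "deltas": [
    [-1,0,0,0.15,0],
    [-1,0,0,0.4,0],
    [0.18,0,0,0.7,0],
    [0.18,0,0,1,0],
    [0.18,0.1,0.2,1,0],
    [0.18,0.3,0.45,1,0],
    [0.18,0.5,0.7,1,0],
    [0.18,0.6,0.9,1,0],
    [0.18,0.664,1,1,0],
    [0.18,0.664,1,1,0]
  ]
}}

```text
t: 32.25
ee_pos: [0.549, 0.1494, 0.1351]
tcp_rot: [-2.436, -1.984, 0.001]
ft_force: [-0.7, -0.9, -0.1]
grip_width: 0.588
```

Emit:
{"op": "jog_arm", "data": {
  "deltas": [
    [0.18,0,0.15,0,0],
    [0.18,0,0.35,0,0],
    [0.18,0,0.5,0,0],
    [0.18,0,0.59,0,0],
    [0.18,0,0.59,0,0],
    [0.18,0,0.59,-0.1,0],
    [0.18,0,0.59,-0.25,0],
    [0.18,0,0.59,-0.35,0],
    [0.18,0,0.59,-0.35,0],
    [0.18,0,0.59,-0.35,0]
  ]
}}

```text
t: 33.5
ee_pos: [0.5495, 0.2374, 0.0833]
tcp_rot: [2.437, 1.982, 0.001]
ft_force: [0.9, 0.6, 0.1]
grip_width: 0.589
```

```bash
python3 - <<'E'
from h import *
o=ctrl.observe();p=o['ee_pos'];print(p,o['ft_force'],o['tcp_rot'])
zoom("scene",(320,120,480,280),4.5,"pics/s16.png")
zoom("top",(180,150,320,290),4.5,"pics/t16.png")
print(proj("scene",p+[0,0,.012]),proj("top",p+[0,0,.012]))
E
```

```text
[0.54947404 0.23741386 0.0833491 ] [0.85753314 0.61356739 0.08927291] [2.43717509e+00 1.98188059e+00 9.64407609e-04]
[401.57048674 202.00986994] [229.08064213 235.37478336]
```

View pics/s16.png

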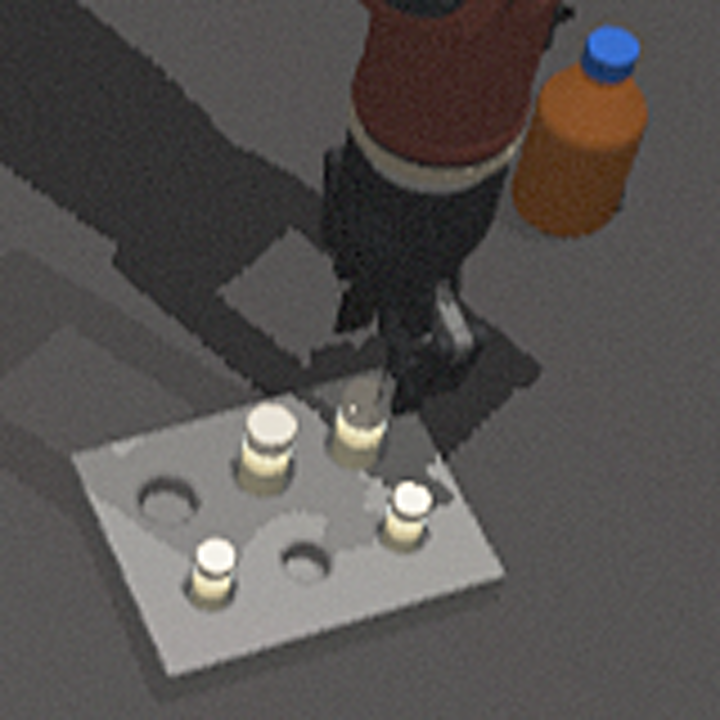

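View pics/t16.png

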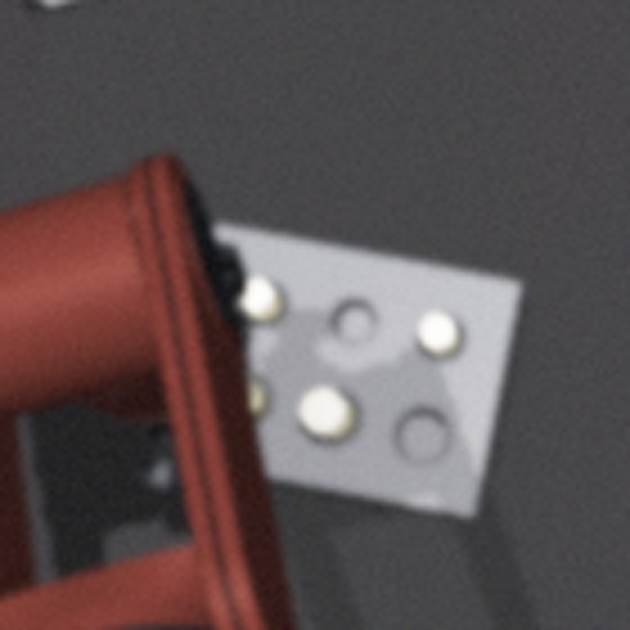

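Emit:
{"op": "jog_arm", "data": {
  "deltas": [
    [0.18,0,0,-0.04,0],
    [0.18,0,0,-0.08,0],
    [0.18,0,0,-0.12,0],
    [0.18,0,0,-0.16,0],
    [0.18,0,0,-0.2,0],
    [0.18,0,0,-0.24,0],
    [0.18,0,0,-0.25,0],
    [0.18,0,0,-0.25,0],
    [0.18,0,0,-0.25,0],
    [0.18,0,0,-0.25,0]
  ]
}}

```text
t: 34.85
ee_pos: [0.5492, 0.2376, 0.0457]
tcp_rot: [2.437, 1.982, 0.001]
ft_force: [-0.3, -0.4, 0.1]
grip_width: 0.593
```

```bash
python3 - <<'E'
from h import *
o=ctrl.observe();p=o['ee_pos'];print(p,o['ft_force'],o['tcp_rot'])
zoom("scene",(360,170,440,250),9,"pics/s17.png")
E
```

```text
[0.54921646 0.237605   0.04570258] [-0.30490345 -0.36986066  0.08606589] [2.43696177e+00 1.98233890e+00 7.85723511e-04]
```

View pics/s17.png

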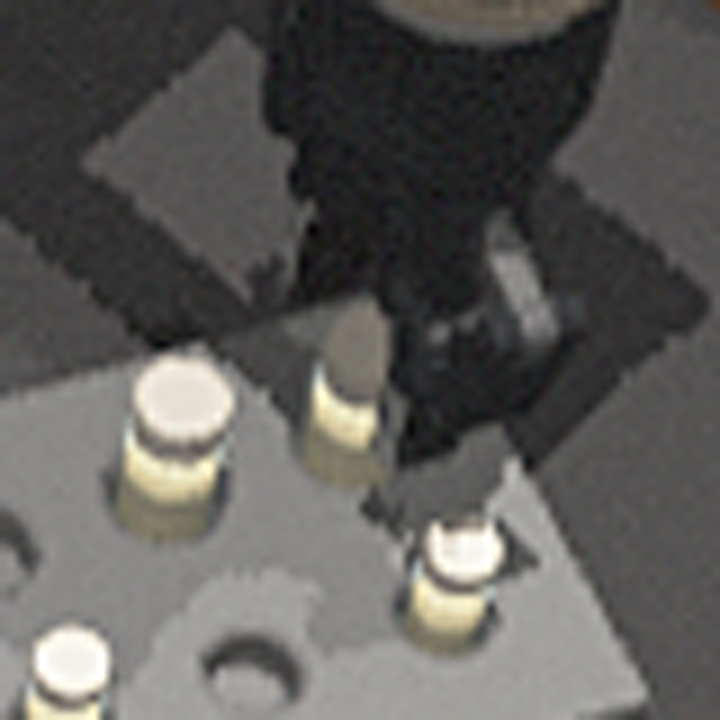

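```bash
python3 - <<'E'
from h import *
im=ctrl.read_camera("scene")
g=(np.clip(im/255.,0,.4)/.4)**.5*255
zoom("scene",(370,160,430,230),11,"pics/s18.png",g.astype('uint8'))
p=ctrl.observe()['ee_pos']
c,s=np.cos(-.204),np.sin(-.204)
def P(a,b,z): return p+np.array([c*a-s*b,s*a+c*b,z])
for nm,a,b,z in [("tipc",0,0,.014),("near inner L",.025,-.011,.014),("near inner R",.025,.011,.014),("near out L",.0395,-.011,.014),("near out R",.0395,.011,.014),("far inner L",-.025,-.011,.014)]:
    q=proj("scene",P(a,b,z)); print(nm,((q-[370,160])*11).round())
E
```

```text
tipc [323. 560.]
near inner L [324. 662.]
near inner R [417. 635.]
near out L [352. 714.]
near out R [445. 687.]
far inner L [230. 486.]
```

View pics/s18.png

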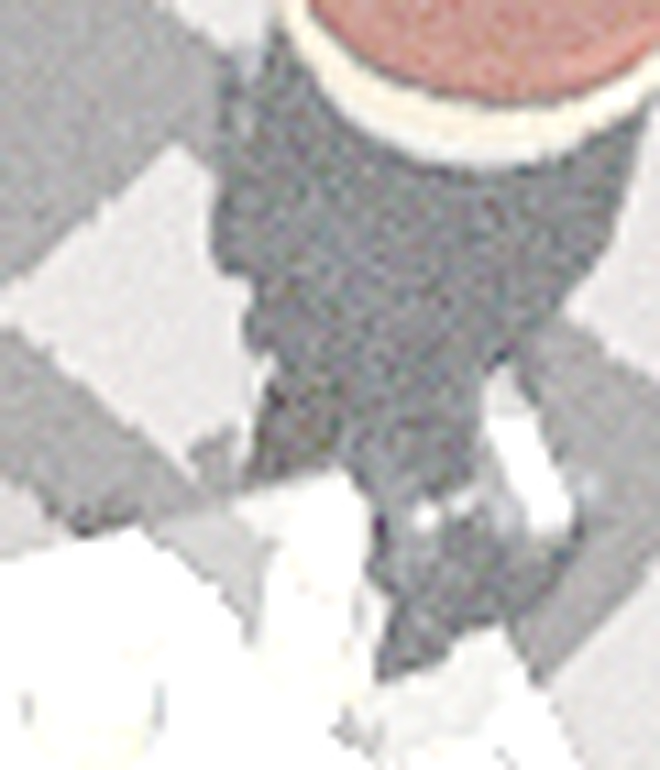

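Emit:
{"op": "jog_arm", "data": {
  "deltas": [
    [0.18,0,-0.02,0,0],
    [0.18,0,-0.04,0,0],
    [0.18,0,-0.04,-0.03,0],
    [0.18,0,-0.04,-0.06,0],
    [0.18,0,-0.04,-0.09,0],
    [0.18,0,-0.04,-0.12,0],
    [0.18,0,-0.04,-0.15,0],
    [0.18,0,-0.04,-0.18,0],
    [0.18,0,-0.04,-0.185,0],
    [0.18,0,-0.04,-0.185,0]
  ]
}}

```text
t: 36.2
ee_pos: [0.549, 0.2315, 0.0176]
tcp_rot: [-2.437, -1.982, 0.0]
ft_force: [0.3, -0.3, 0.2]
grip_width: 0.591
```

```bash
python3 - <<'E'
from h import *
im=ctrl.read_camera("scene")
g=(np.clip(im/255.,0,1))**.6*255
zoom("scene",(370,170,430,240),11,"pics/s19.png",g.astype('uint8'))
E
```

```text
(no output)
```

View pics/s19.png

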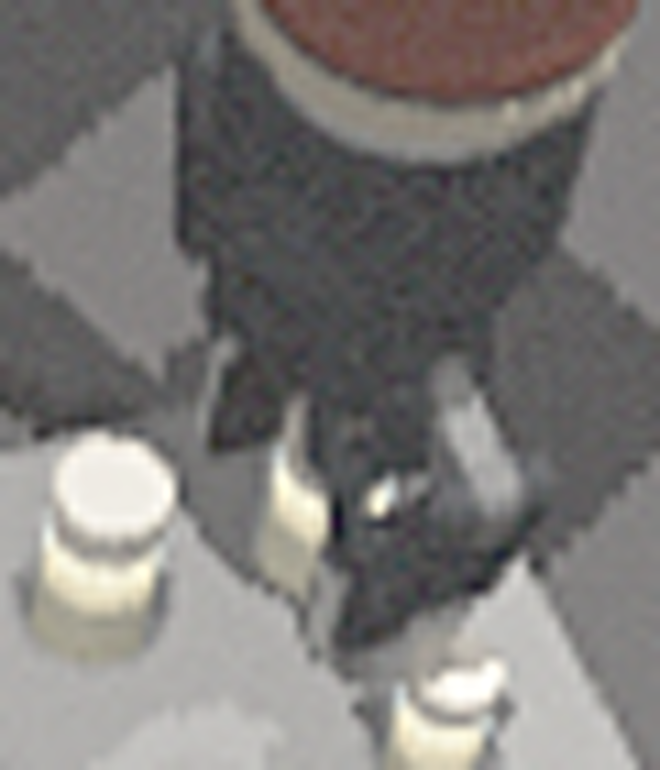

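Emit:
{"op": "jog_arm", "data": {
  "deltas": [
    [0,0,0,0,0],
    [-0.2,0,0,0,0],
    [-0.4,0,0,0,0],
    [-0.6,0,0,0,0],
    [-0.8,0,0,0,0],
    [-1,0,0,0,0],
    [-1,0,0,0,0],
    [-1,0,0,0,0],
    [-1,0,0,0,0],
    [-1,0,0,0,0]
  ],
  "grip_force": 30
}}

```text
t: 37.5
ee_pos: [0.5489, 0.2316, 0.0179]
tcp_rot: [-2.437, -1.982, 0.0]
ft_force: [-3.0, -1.3, 5.7]
grip_width: 0.319
```

Emit:
{"op": "jog_arm", "data": {
  "deltas": [
    [-1,0,0,0.03,0],
    [-1,0,0,0.08,0],
    [-1,0,0,0.15,0],
    [-1,0,0,0.25,0],
    [-1,0,0,0.4,0],
    [-1,0,0,0.55,0],
    [-1,0,0,0.7,0],
    [-1,0,0,0.85,0],
    [-1,0,0,1,0],
    [-1,0,0,1,0]
  ]
}}

```text
t: 38.75
ee_pos: [0.5508, 0.2321, 0.171]
tcp_rot: [2.435, 1.981, 0.008]
ft_force: [0.2, 0.3, -0.5]
grip_width: 0.314
```

```bash
python3 - <<'E'
from h import *
im=ctrl.read_camera("scene");p=ctrl.observe()['ee_pos'];print(p,proj("scene",p+[0,0,.012]))
g=(np.clip(im/255.,0,1))**.6*255
zoom("scene",(350,120,450,240),6,"pics/s20.png",g.astype('uint8'))
E
```

```text
[0.5497652  0.23174191 0.16909711] [405.37154964 179.5983005 ]
```

View pics/s20.png

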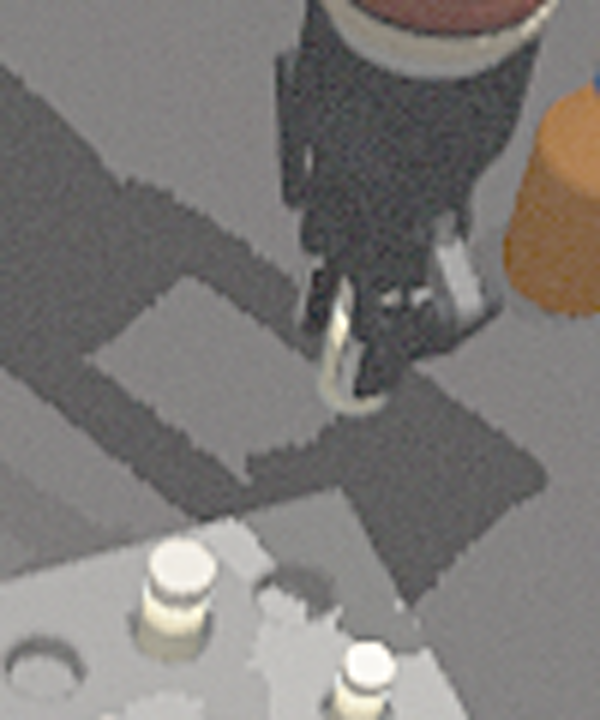

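Emit:
{"op": "jog_arm", "data": {
  "deltas": [
    [-1,-0.02,-0.07,0,0.02],
    [-1,-0.05,-0.18,0,0.05],
    [-1,-0.1,-0.3,0,0.08],
    [-1,-0.15,-0.42,0,0.11],
    [-1,-0.2,-0.54,0,0.14],
    [-1,-0.25,-0.66,0,0.17],
    [-1,-0.3,-0.78,0,0.2],
    [-1,-0.35,-0.9,0,0.2235],
    [-1,-0.4,-1,0,0.2235],
    [-1,-0.4,-1,0,0.2235]
  ]
}}

```text
t: 40.05
ee_pos: [0.4883, 0.0808, 0.167]
tcp_rot: [-1.939, -2.47, 0.001]
ft_force: [-0.4, 0.8, -0.3]
grip_width: 0.314
```

Emit:
{"op": "jog_arm", "data": {
  "deltas": [
    [-1,0,-0.07,0,0],
    [-1,0,-0.18,0,0],
    [-1,0,-0.3,0,0],
    [-1,0,-0.42,0,0],
    [-1,0,-0.54,0,0],
    [-1,0,-0.66,0,0],
    [-1,0,-0.78,0,0],
    [-1,0,-0.9,0,0],
    [-1,0,-1,0,0],
    [-1,0,-1,0,0]
  ]
}}

```text
t: 41.3
ee_pos: [0.489, -0.0695, 0.1677]
tcp_rot: [1.939, 2.472, 0.0]
ft_force: [-0.1, 0.2, -1.1]
grip_width: 0.318
```

Emit:
{"op": "jog_arm", "data": {
  "deltas": [
    [-1,0,-0.07,0,0],
    [-1,0,-0.18,0,0],
    [-1,0,-0.3,0,0],
    [-1,0,-0.42,0,0],
    [-1,0,-0.54,0,0],
    [-1,0,-0.66,0,0],
    [-1,0,-0.78,0,0],
    [-1,0,-0.9,0,0],
    [-1,0,-1,0,0],
    [-1,0,-1,0,0]
  ]
}}

```text
t: 42.55
ee_pos: [0.4889, -0.2195, 0.1676]
tcp_rot: [-1.939, -2.472, 0.0]
ft_force: [-0.1, 0.5, -1.2]
grip_width: 0.323
```

Emit:
{"op": "jog_arm", "data": {
  "deltas": [
    [-1,-0.01,-0.07,0,0],
    [-1,-0.01,-0.18,0,0],
    [-1,-0.01,-0.3,0,0],
    [-1,-0.01,-0.4,0,0],
    [-1,-0.01,-0.41,0,0],
    [-1,-0.01,-0.41,-0.1,0],
    [-1,-0.01,-0.41,-0.2,0],
    [-1,-0.01,-0.41,-0.3,0],
    [-1,-0.01,-0.41,-0.3,0],
    [-1,-0.01,-0.41,-0.3,0]
  ]
}}

```text
t: 43.8
ee_pos: [0.4877, -0.2799, 0.1227]
tcp_rot: [1.937, 2.473, 0.0]
ft_force: [0.4, 0.3, -0.8]
grip_width: 0.314
```

```bash
python3 - <<'E'
from h import *
o=ctrl.observe();im=ctrl.read_camera("scene");p=o['ee_pos'];print(p,o['tcp_rot'],proj("scene",p+[0,0.006,-.008]))
g=(np.clip(im/255.,0,1))**.6*255
zoom("scene",(150,180,270,310),6,"pics/s21.png",g.astype('uint8'))
zoom("top",(340,200,480,320),5.5,"pics/t21.png")
E
```

```text
[ 0.48768685 -0.27987777  0.12273711] [1.93666043e+00 2.47349643e+00 1.31907944e-05] [186.35247697 276.27370848]
```

View pics/s21.png

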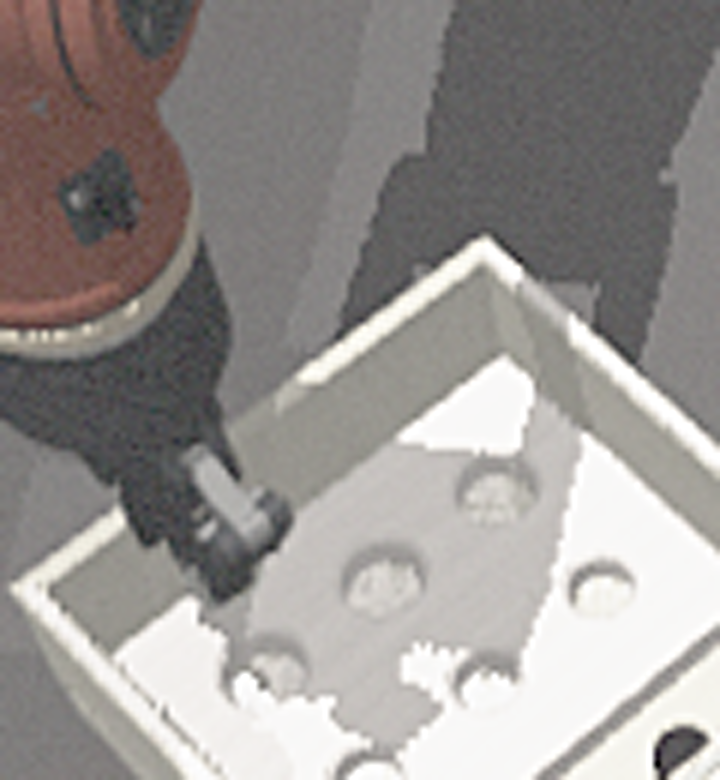

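View pics/t21.png

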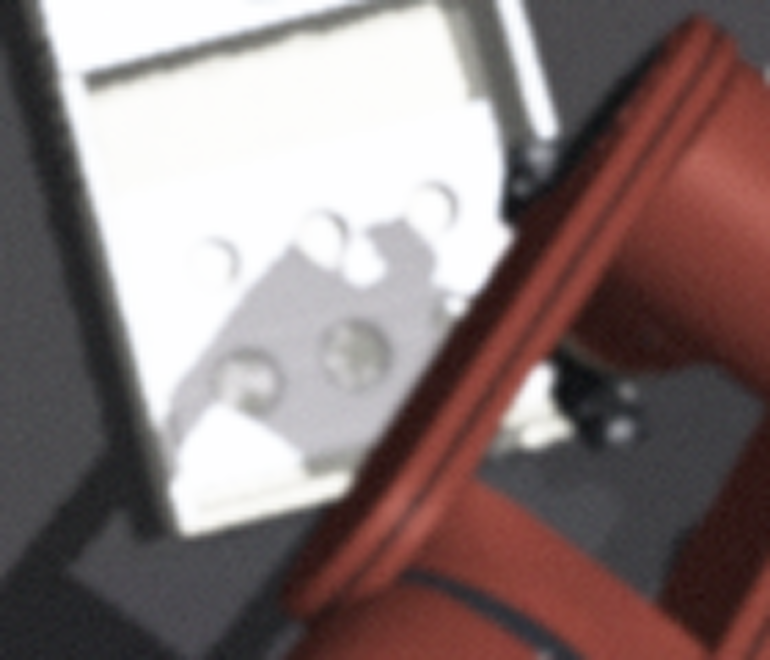

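```bash
python3 - <<'E'
from h import *
o=ctrl.observe();p=o['ee_pos']
c,s=np.cos(.243),np.sin(.243)
for by in (0,.006):
  for a in (.014,.028):
    for b in(-.011,.011):
      q=proj("scene",p+[c*a-s*b,s*a+c*b+by,.0135]);print(by,a,b,((q-[170,235])*12).round())
im=ctrl.read_camera("scene");g=(np.clip(im/255.,0,.5)/.5)**.6*255
zoom("scene",(170,235,225,295),12,"pics/s22.png",g.astype('uint8'))
E
```

```text
0 0.014 -0.011 [134. 542.]
0 0.014 0.011 [239. 462.]
0 0.028 -0.011 [185. 595.]
0 0.028 0.011 [290. 513.]
0.006 0.014 -0.011 [167. 526.]
0.006 0.014 0.011 [272. 446.]
0.006 0.028 -0.011 [218. 579.]
0.006 0.028 0.011 [323. 497.]
```

View pics/s22.png

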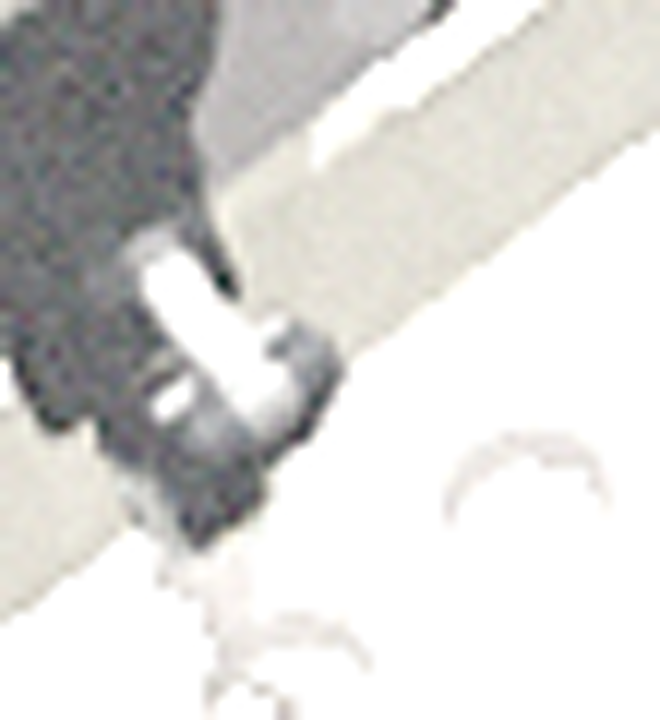

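Emit:
{"op": "jog_arm", "data": {
  "deltas": [
    [-1,0,0,0,-0.085],
    [-1,0,0,0,-0.17],
    [-1,0,0,0,-0.255],
    [-1,0,0,0,-0.34],
    [-1,0,0,0,-0.425],
    [-1,0,0,0,-0.51],
    [-1,0,0,0,-0.595],
    [-1,0,0,0,-0.68],
    [-1,0,0,0,-0.765],
    [-1,0,0,0,-0.7855]
  ]
}}

```text
t: 45.2
ee_pos: [0.4879, -0.2802, 0.1234]
tcp_rot: [3.118, 0.374, 0.001]
ft_force: [-0.7, -0.1, -1.1]
grip_width: 0.318
```

```bash
python3 - <<'E'
from h import *
o=ctrl.observe();p=o['ee_pos'];print(p,o['tcp_rot'])
im=ctrl.read_camera("scene");cv2.imwrite("pics/scene23.png",im)
g=(np.clip(im/255.,0,1))**.6*255
zoom("scene",(160,230,230,300),10,"pics/s23.png",g.astype('uint8'))
for z in (-.008,.053): print(((proj("scene",p+[0,0,z])-[160,230])*10).round())
E
```

```text
[ 0.48785802 -0.28023925  0.1233605 ] [3.11833355e+00 3.74433779e-01 1.41697553e-03]
[235. 476.]
[172. 327.]
```

View pics/s23.png

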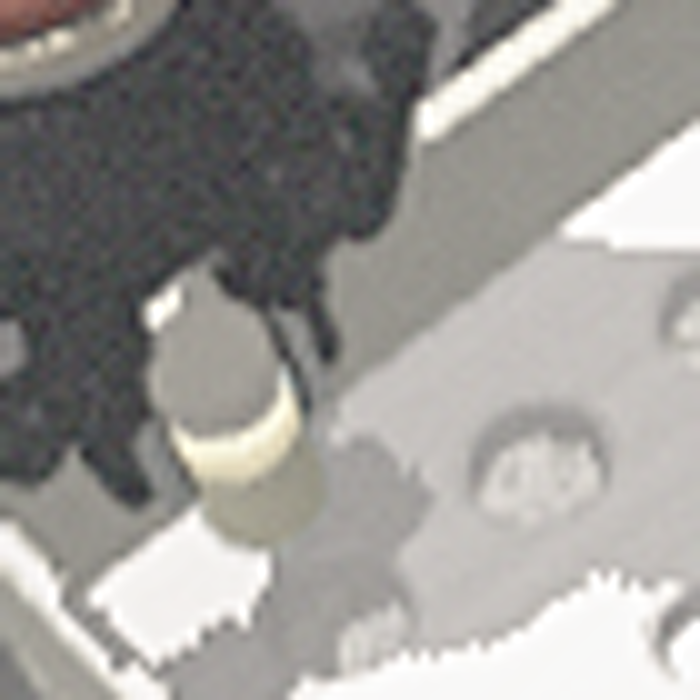

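Emit:
{"op": "jog_arm", "data": {
  "deltas": [
    [-1,-0.02,0.018,0,0],
    [-1,-0.039,0.035,0,0],
    [-1,-0.039,0.035,-0.06,0],
    [-1,-0.039,0.035,-0.14,0],
    [-1,-0.039,0.035,-0.22,0],
    [-1,-0.039,0.035,-0.3,0],
    [-1,-0.039,0.035,-0.36,0],
    [-1,-0.039,0.035,-0.4,0],
    [-1,-0.039,0.035,-0.4,0],
    [-1,-0.039,0.035,-0.4,0]
  ]
}}

```text
t: 46.5
ee_pos: [0.482, -0.275, 0.0631]
tcp_rot: [3.118, 0.379, 0.001]
ft_force: [0.7, 0.2, 0.0]
grip_width: 0.314
```

```bash
python3 - <<'E'
from h import *
o=ctrl.observe();p=o['ee_pos'];print(p,o['ft_force'])
im=ctrl.read_camera("scene")
g=(np.clip(im/255.,0,1))**.6*255
zoom("scene",(160,240,230,310),10,"pics/s24.png",g.astype('uint8'))
S=lambda a,b:np.array((180+(a+.5)/9.5-.5,250+(b+.5)/9.5-.5))
print("hole",(S(135,401)-[160,240])*10, "vial pred",(proj("scene",p+[.0061,.0032,-.008])-[160,240])*10)
E
```

```text
[ 0.48198575 -0.27496394  0.06309183] [0.66585502 0.24340426 0.04062793]
hole [337.63157895 517.63157895] vial pred [328.05373422 492.67069935]
```

View pics/s24.png

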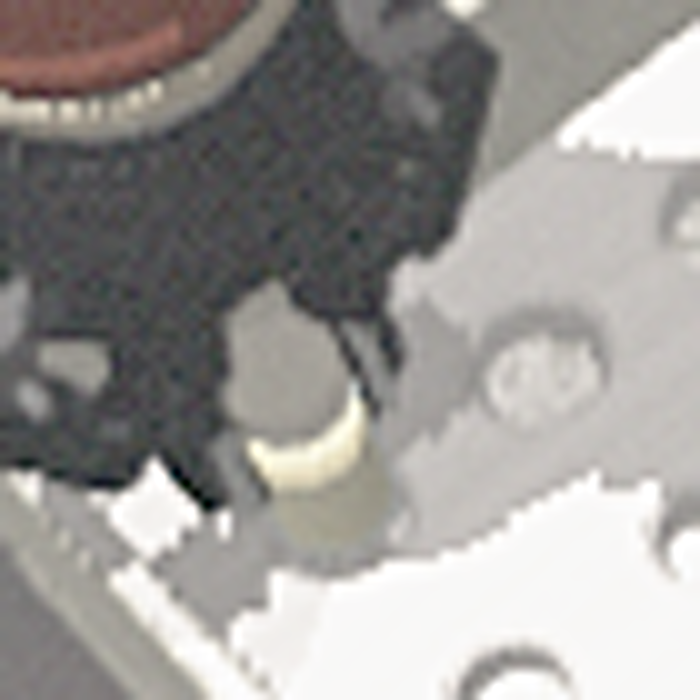

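Emit:
{"op": "jog_arm", "data": {
  "deltas": [
    [-1,0,0,-0.02,0],
    [-1,0,0,-0.04,0],
    [-1,0,0,-0.06,0],
    [-1,0,0,-0.08,0],
    [-1,0,0,-0.1,0],
    [-1,0,0,-0.12,0],
    [-1,0,0,-0.12,0],
    [-1,0,0,-0.12,0],
    [-1,0,0,-0.12,0],
    [-1,0,0,-0.12,0]
  ]
}}

```text
t: 47.8
ee_pos: [0.4819, -0.2754, 0.049]
tcp_rot: [3.118, 0.38, -0.0]
ft_force: [-14.4, 6.1, 32.2]
grip_width: 0.317
```

Emit:
{"op": "jog_arm", "data": {
  "deltas": [
    [-1,0,0,0.03,0],
    [-1,-0.01,0.004,0.05,0],
    [-1,-0.018,0.008,0.05,0],
    [-1,-0.018,0.008,0.03,0],
    [-1,-0.018,0.008,0.01,0],
    [-1,-0.018,0.008,0,0],
    [-1,-0.018,0.008,0,0],
    [-1,-0.018,0.008,0,0],
    [-1,-0.018,0.008,0,0],
    [-1,-0.018,0.008,0,0]
  ]
}}

```text
t: 49.05
ee_pos: [0.479, -0.2735, 0.0447]
tcp_rot: [3.119, 0.379, 0.0]
ft_force: [-0.1, -0.9, -0.2]
grip_width: 0.314
```

Emit:
{"op": "jog_arm", "data": {
  "deltas": [
    [-1,0,0,-0.01,0],
    [-1,0,0,-0.02,0],
    [-1,0,0,-0.03,0],
    [-1,0,0,-0.04,0],
    [-1,0,0,-0.05,0],
    [-1,0,0,-0.06,0],
    [-1,0,0,-0.06,0],
    [-1,0,0,-0.06,0],
    [-1,0,0,-0.06,0],
    [-1,0,0,-0.06,0]
  ]
}}

```text
t: 50.3
ee_pos: [0.479, -0.2736, 0.0357]
tcp_rot: [3.119, 0.379, 0.0]
ft_force: [0.4, -0.0, -1.0]
grip_width: 0.316
```

Emit:
{"op": "jog_arm", "data": {
  "deltas": [
    [-1,0,0,-0.006,0],
    [-0.3,0,0,-0.006,0],
    [-0.2,0,0,-0.006,0],
    [-0.1,0,0,-0.006,0],
    [0,0,0,-0.006,0],
    [0,0,0,-0.006,0],
    [0,0,0,0.05,0],
    [0,0,0,0.15,0],
    [0,0,0,0.3,0],
    [0,0,0,0.5,0]
  ]
}}

```text
t: 51.55
ee_pos: [0.4789, -0.2741, 0.1119]
tcp_rot: [3.118, 0.378, 0.0]
ft_force: [1.2, -0.2, 0.2]
grip_width: 0.498
```

Emit:
{"op": "jog_arm", "data": {
  "deltas": [
    [0,0,0.1,0.15,0.08],
    [0,0.05,0.25,0.3,0.16],
    [0,0.1,0.4,0.3,0.24],
    [0,0.15,0.55,0.3,0.32],
    [0,0.2,0.7,0.3,0.4],
    [0,0.25,0.85,0.3,0.48],
    [0,0.3,1,0.3,0.56],
    [0,0.3,1,0.3,0.562],
    [0,0.3,1,0.3,0.562],
    [0,0.3,1,0.3,0.562]
  ]
}}

```text
t: 52.8
ee_pos: [0.5239, -0.1245, 0.156]
tcp_rot: [2.439, 1.979, -0.0]
ft_force: [0.4, -0.3, -0.9]
grip_width: 0.497
```

```bash
python3 - <<'E'
from h import *
o=ctrl.observe();p=o['ee_pos'];print(p,o['tcp_rot'])
s=ctrl.read_camera("scene");t=ctrl.read_camera("top");cv2.imwrite("pics/scene25.png",s);cv2.imwrite("pics/top25.png",t)
zoom("scene",(160,220,300,330),5.5,"pics/s25.png",s)
zoom("top",(340,200,460,300),6,"pics/t25.png",t)
E
```

```text
[ 0.52388018 -0.12447353  0.1559514 ] [ 2.43904490e+00  1.97915423e+00 -5.13449812e-05]
```

View pics/s25.png

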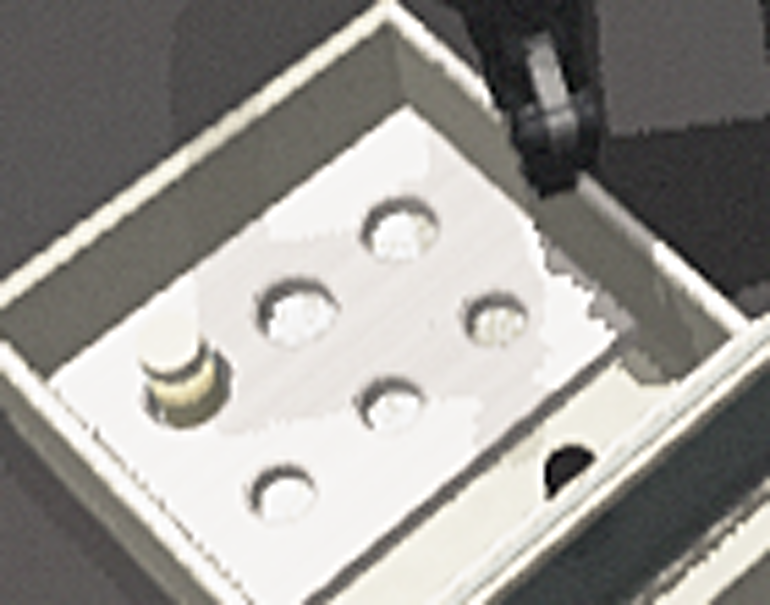

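View pics/t25.png

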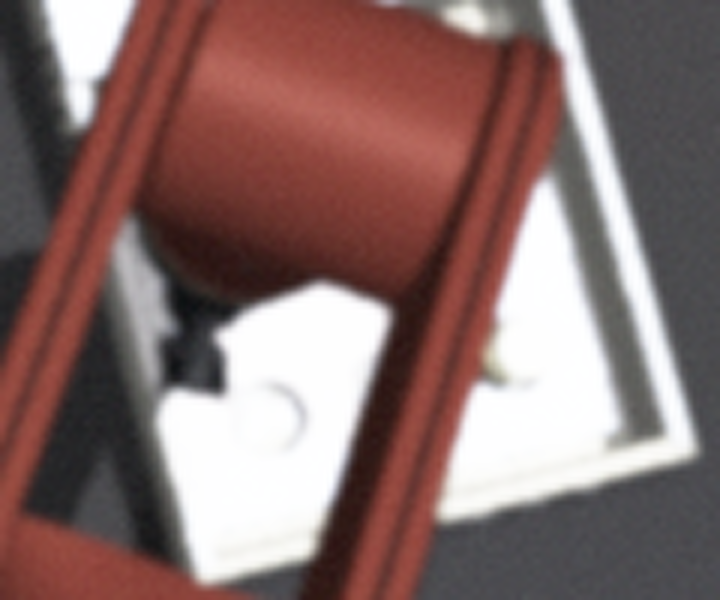

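```bash
python3 - <<'E'
from h import *
s=cv2.imread("pics/scene25.png");zoom("scene",(320,180,450,280),6,"pics/s26.png",s)
E
```

```text
(no output)
```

View pics/s26.png

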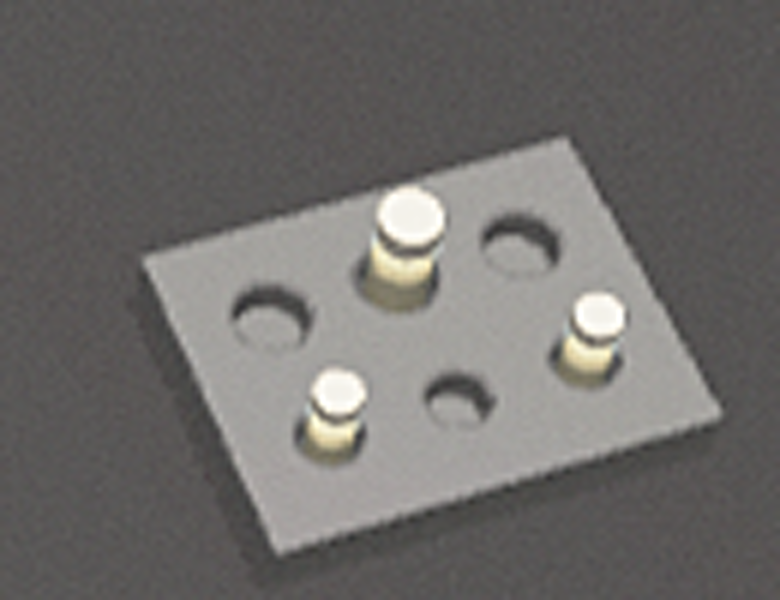

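Emit:
{"op": "jog_arm", "data": {
  "deltas": [
    [0.18,0.01,0.1,0,0],
    [0.18,0.02,0.25,0,0],
    [0.18,0.03,0.4,0,0],
    [0.18,0.05,0.6,0,0],
    [0.18,0.07,0.8,0,0],
    [0.18,0.09,1,0,0],
    [0.18,0.09,1,0,0],
    [0.18,0.09,1,0,0],
    [0.18,0.09,1,0,0],
    [0.18,0.09,1,0,0]
  ]
}}

```text
t: 54.15
ee_pos: [0.5374, 0.0258, 0.1556]
tcp_rot: [2.438, 1.981, -0.0]
ft_force: [-0.1, -0.5, -1.1]
grip_width: 0.587
```

```bash
python3 - <<'E'
from h import *
zoom("top",(190,180,310,280),6,"pics/t27.png")
zoom("scene",(320,180,450,280),6,"pics/s27.png")
E
```

```text
(no output)
```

View pics/t27.png

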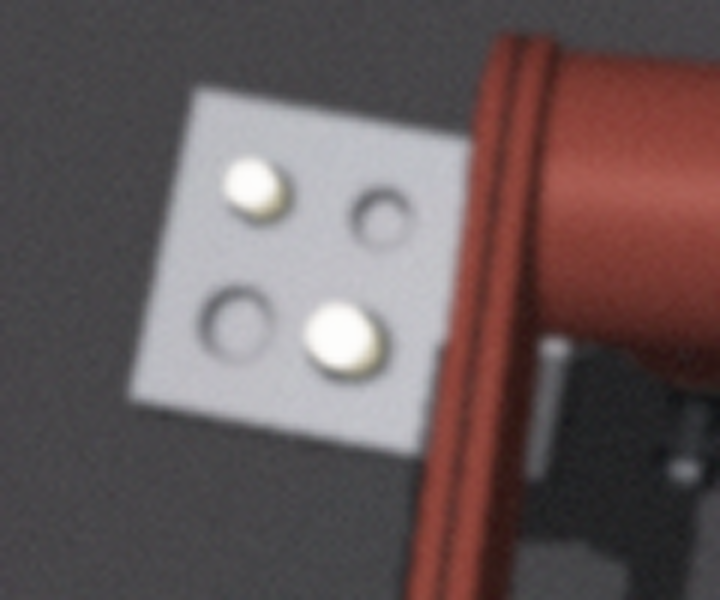

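View pics/s27.png

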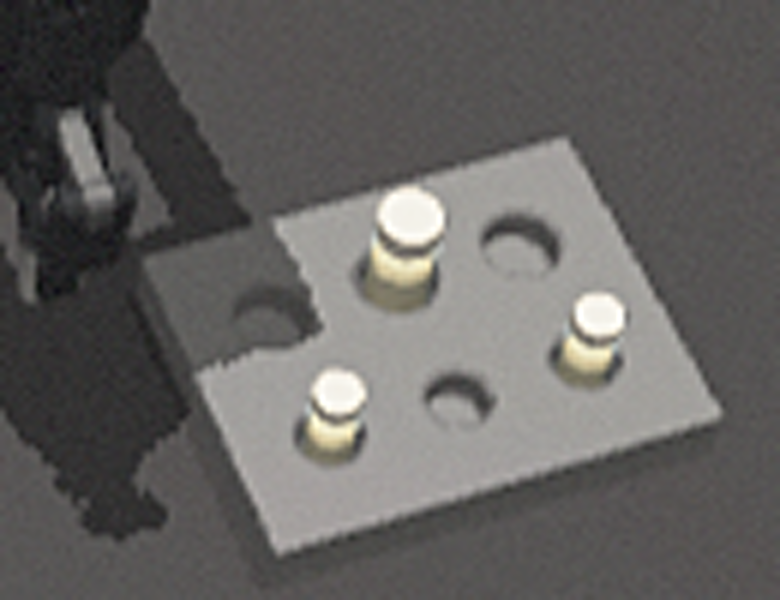

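```bash
python3 - <<'E'
from h import *
T=lambda a,b:(190+(a+.5)/6-.5,180+(b+.5)/6-.5)
S=lambda a,b:(320+(a+.5)/6-.5,180+(b+.5)/6-.5)
for n,a,b,z in [("L1",(341,336),(411,213),.071),("S0",(252,185),(600,316),.06),("S1",None,(339,391),.06),("h",(236,325),(520,247),.028)]:
    s=onz("scene",S(*b),z)
    t=onz("top",T(*a),z) if a else s*0
    print(n,s.round(4),t.round(4),((s+t)/2).round(4))
for a in [(196,88),(130,401)]: print(onz("top",T(*a),.028).round(4))
for a in [(722,412),(567,137),(145,260),(277,554)]: print(onz("scene",S(*a),.028).round(4))
E
```

```text
L1 [0.5514 0.2011 0.071 ] [0.5512 0.1964 0.071 ] [0.5513 0.1988 0.071 ]
S0 [0.6236 0.2416 0.06  ] [0.6207 0.2382 0.06  ] [0.6221 0.2399 0.06  ]
S1 [0.6    0.1343 0.06  ] [0. 0. 0.] [0.3    0.0672 0.03  ]
h [0.5656 0.2521 0.028 ] [0.5619 0.2512 0.028 ] [0.5638 0.2517 0.028 ]
[0.6715 0.2704 0.028 ]
[0.5278 0.2992 0.028 ]
[0.6704 0.2733 0.028 ]
[0.5304 0.3027 0.028 ]
[0.493  0.1171 0.028 ]
[0.6336 0.0864 0.028 ]
```

Emit:
{"op": "jog_arm", "data": {
  "deltas": [
    [0.18,0.02,0.1,0,0],
    [0.18,0.04,0.25,0,0],
    [0.18,0.06,0.4,0,0],
    [0.18,0.08,0.6,0,0],
    [0.18,0.093,0.8,0,0],
    [0.18,0.093,1,0,0],
    [0.18,0.093,1,-0.1,0],
    [0.18,0.093,1,-0.25,0],
    [0.18,0.093,1,-0.35,0],
    [0.18,0.093,1,-0.35,0]
  ]
}}

```text
t: 55.5
ee_pos: [0.55, 0.1759, 0.1011]
tcp_rot: [-2.436, -1.981, 0.005]
ft_force: [-0.5, 0.4, 0.6]
grip_width: 0.59
```

Emit:
{"op": "jog_arm", "data": {
  "deltas": [
    [0.18,0,0.05,0,0],
    [0.18,0,0.112,0,0],
    [0.18,0,0.112,-0.08,0],
    [0.18,0,0.112,-0.16,0],
    [0.18,0,0.112,-0.24,0],
    [0.18,0,0.112,-0.32,0],
    [0.18,0,0.112,-0.4,0],
    [0.18,0,0.112,-0.4,0],
    [0.18,0,0.112,-0.4,0],
    [0.18,0,0.112,-0.4,0]
  ]
}}

```text
t: 56.75
ee_pos: [0.552, 0.1934, 0.0438]
tcp_rot: [2.437, 1.982, 0.002]
ft_force: [0.5, -0.5, 0.0]
grip_width: 0.586
```

```bash
python3 - <<'E'
from h import *
o=ctrl.observe();p=o['ee_pos'];print(p,o['ft_force'])
im=ctrl.read_camera("scene");g=(np.clip(im/255.,0,1))**.6*255
zoom("scene",(350,180,430,250),9,"pics/s28.png",g.astype('uint8'))
E
```

```text
[0.55195919 0.19342486 0.04381492] [ 0.52188661 -0.47155698  0.03744243]
```

View pics/s28.png

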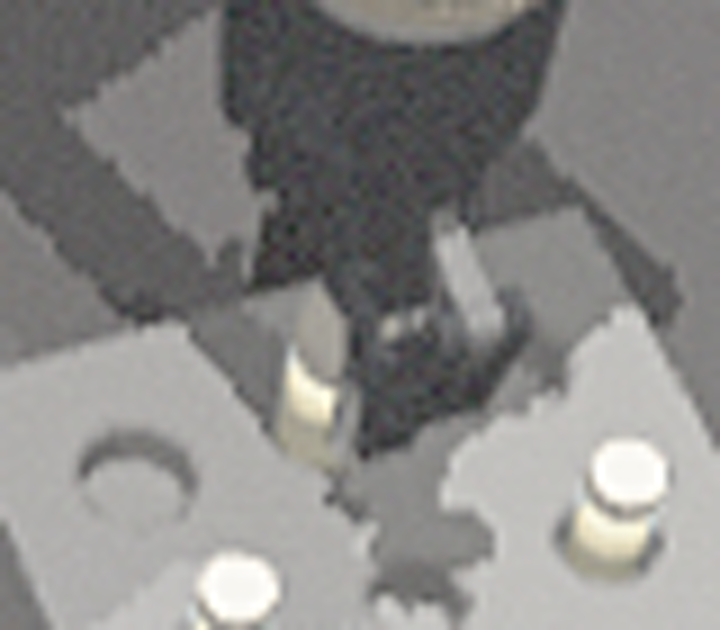

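Emit:
{"op": "jog_arm", "data": {
  "deltas": [
    [0.18,-0.005,-0.005,-0.04,0],
    [0.18,-0.005,-0.005,-0.08,0],
    [0.18,-0.005,-0.005,-0.12,0],
    [0.18,-0.005,-0.005,-0.16,0],
    [0.18,-0.005,-0.005,-0.172,0],
    [0,-0.005,-0.005,-0.172,0],
    [-0.3,-0.005,-0.005,-0.172,0],
    [-0.6,-0.005,-0.005,-0.172,0],
    [-1,-0.005,-0.005,-0.172,0],
    [-1,-0.005,-0.005,-0.172,0]
  ]
}}

```text
t: 58.05
ee_pos: [0.551, 0.1926, 0.0177]
tcp_rot: [2.437, 1.982, 0.001]
ft_force: [0.3, -0.5, 2.7]
grip_width: 0.311
```

Emit:
{"op": "jog_arm", "data": {
  "deltas": [
    [-1,0,0,0,0],
    [-1,0,0,0,0],
    [-1,0,0,0.05,0],
    [-1,0,0,0.1,0],
    [-1,0,0,0.2,0],
    [-1,0,0,0.35,0],
    [-1,0,0,0.5,0],
    [-1,0,0,0.65,0],
    [-1,0,0,0.8,0],
    [-1,0,0,0.95,0]
  ]
}}

```text
t: 59.3
ee_pos: [0.5507, 0.1926, 0.1617]
tcp_rot: [2.437, 1.982, 0.001]
ft_force: [0.2, 0.5, 0.3]
grip_width: 0.315
```

Emit:
{"op": "jog_arm", "data": {
  "deltas": [
    [-1,-0.04,-0.07,0,-0.05],
    [-1,-0.1,-0.18,0,-0.12],
    [-1,-0.17,-0.3,0,-0.19],
    [-1,-0.25,-0.42,0,-0.26],
    [-1,-0.33,-0.54,0,-0.33],
    [-1,-0.4,-0.66,0,-0.4],
    [-1,-0.48,-0.78,0,-0.47],
    [-1,-0.56,-0.9,0,-0.54],
    [-1,-0.63,-1,0,-0.562],
    [-1,-0.654,-1,0,-0.562]
  ]
}}

```text
t: 60.55
ee_pos: [0.4523, 0.0419, 0.1604]
tcp_rot: [3.118, 0.379, 0.001]
ft_force: [-0.2, 0.3, -0.6]
grip_width: 0.313
```

Emit:
{"op": "jog_arm", "data": {
  "deltas": [
    [-1,0,-0.07,0,0],
    [-1,0,-0.18,0,0],
    [-1,0,-0.3,0,0],
    [-1,0,-0.42,0,0],
    [-1,0,-0.54,0,0],
    [-1,0,-0.66,0,0],
    [-1,0,-0.78,0,0],
    [-1,0,-0.9,0,0],
    [-1,0,-1,0,0],
    [-1,0,-1,0,0]
  ]
}}

```text
t: 61.8
ee_pos: [0.4525, -0.1085, 0.1598]
tcp_rot: [-3.119, -0.376, 0.0]
ft_force: [-0.4, -0.2, 0.5]
grip_width: 0.316
```

Emit:
{"op": "jog_arm", "data": {
  "deltas": [
    [-1,0,-0.1,0,0],
    [-1,0,-0.25,0,0],
    [-1,0,-0.396,0,0],
    [-1,0,-0.396,0,0],
    [-1,0,-0.396,-0.1,0],
    [-1,0,-0.396,-0.25,0],
    [-1,0,-0.396,-0.4,0],
    [-1,0,-0.396,-0.55,0],
    [-1,0,-0.396,-0.65,0],
    [-1,0,-0.396,-0.65,0]
  ]
}}

```text
t: 63.05
ee_pos: [0.4513, -0.1657, 0.0607]
tcp_rot: [-3.116, -0.38, 0.004]
ft_force: [0.7, 0.2, -0.6]
grip_width: 0.319
```

```bash
python3 - <<'E'
from h import *
o=ctrl.observe();p=o['ee_pos'];print(p,o['ft_force'],o['tcp_rot'])
im=ctrl.read_camera("scene");g=(np.clip(im/255.,0,1))**.6*255
zoom("scene",(180,210,260,280),9,"pics/s29.png",g.astype('uint8'))
print((proj("scene",[.461,-.1666,.045])-[180,210])*9)
E
```

```text
[ 0.45133632 -0.16571983  0.06071541] [ 0.7087155   0.22473373 -0.61831698] [-3.11646993 -0.37963339  0.00418632]
[464.9465085  459.38115256]
```

View pics/s29.png

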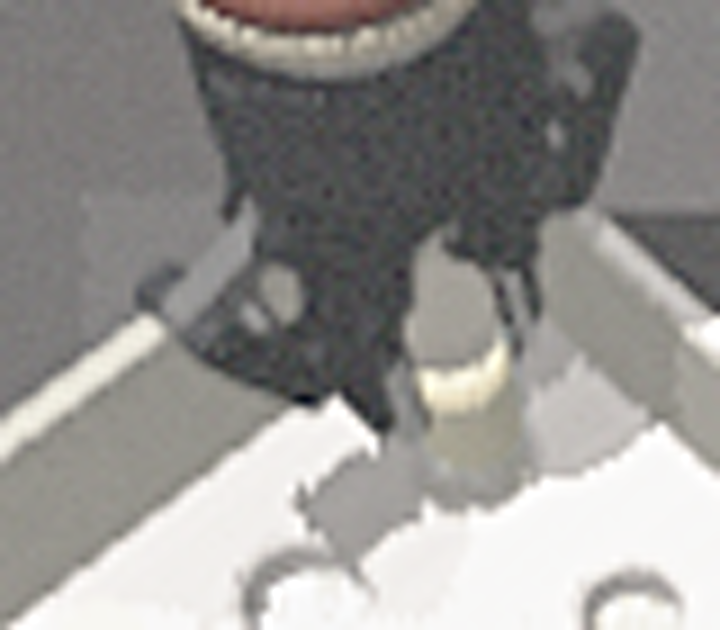

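Emit:
{"op": "jog_arm", "data": {
  "deltas": [
    [-1,0,0,-0.02,0],
    [-1,0,0,-0.04,0],
    [-1,0,0,-0.06,0],
    [-1,0,0,-0.08,0],
    [-1,0,0,-0.1,0],
    [-1,0,0,-0.11,0],
    [-1,0,0,-0.11,0],
    [-1,0,0,-0.11,0],
    [-1,0,0,-0.11,0],
    [-1,0,0,-0.11,0]
  ]
}}

```text
t: 64.35
ee_pos: [0.4526, -0.1669, 0.046]
tcp_rot: [3.119, 0.379, 0.0]
ft_force: [0.5, -0.2, -0.3]
grip_width: 0.315
```

Emit:
{"op": "jog_arm", "data": {
  "deltas": [
    [-1,0,0,-0.015,0],
    [-1,0,0,-0.03,0],
    [-1,0,0,-0.045,0],
    [-1,0,0,-0.06,0],
    [-1,0,0,-0.072,0],
    [-1,0,0,-0.072,0],
    [-1,0,0,-0.072,0],
    [-1,0,0,-0.072,0],
    [-1,0,0,-0.072,0],
    [-1,0,0,-0.072,0]
  ]
}}

```text
t: 65.6
ee_pos: [0.453, -0.1673, 0.0354]
tcp_rot: [3.118, 0.379, 0.001]
ft_force: [1.8, -4.6, 1.1]
grip_width: 0.317
```

Emit:
{"op": "jog_arm", "data": {
  "deltas": [
    [-0.3,0,0,0,0],
    [-0.3,0,0,0,0],
    [-0.2,0,0,0,0],
    [-0.1,0,0,0,0],
    [0,0,0,0,0],
    [0,0,0,0,0],
    [0,0,0,0.06,0],
    [0,0,0,0.2,0],
    [0,0,0,0.4,0],
    [0,0,0,0.6,0]
  ]
}}

```text
t: 66.85
ee_pos: [0.4513, -0.1654, 0.125]
tcp_rot: [-3.116, -0.379, 0.004]
ft_force: [-0.2, -0.4, -0.6]
grip_width: 0.505
```

Emit:
{"op": "jog_arm", "data": {
  "deltas": [
    [0,0.05,0.1,0.1,0.08],
    [0,0.15,0.25,0.2,0.16],
    [0,0.25,0.4,0.2,0.24],
    [0,0.35,0.55,0.2,0.32],
    [0,0.45,0.7,0.2,0.4],
    [0,0.55,0.85,0.2,0.48],
    [0,0.65,1,0.2,0.56],
    [0,0.75,1,0.2,0.562],
    [0,0.75,1,0.2,0.562],
    [0,0.75,1,0.2,0.562]
  ]
}}

```text
t: 68.1
ee_pos: [0.5639, -0.0166, 0.1544]
tcp_rot: [-2.436, -1.981, 0.002]
ft_force: [0.3, -0.7, 0.5]
grip_width: 0.499
```

```bash
python3 - <<'E'
from h import *
o=ctrl.observe();p=o['ee_pos'];print(p,o['tcp_rot'])
s=ctrl.read_camera("scene");t=ctrl.read_camera("top");cv2.imwrite("pics/scene30.png",s);cv2.imwrite("pics/top30.png",t)
zoom("scene",(140,170,460,340),2.5,"pics/s30.png",s)
zoom("top",(190,150,480,310),2.7,"pics/t30.png",t)
E
```

```text
[ 0.56385569 -0.01658443  0.15438718] [-2.43580190e+00 -1.98110464e+00  2.07400068e-03]
```

View pics/s30.png

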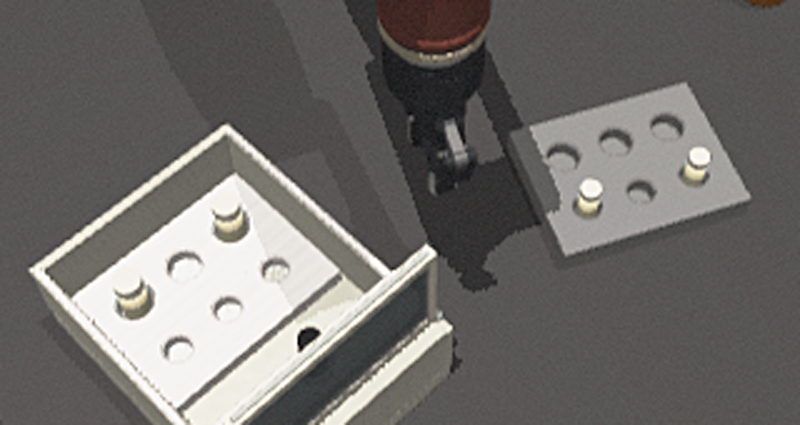

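View pics/t30.png

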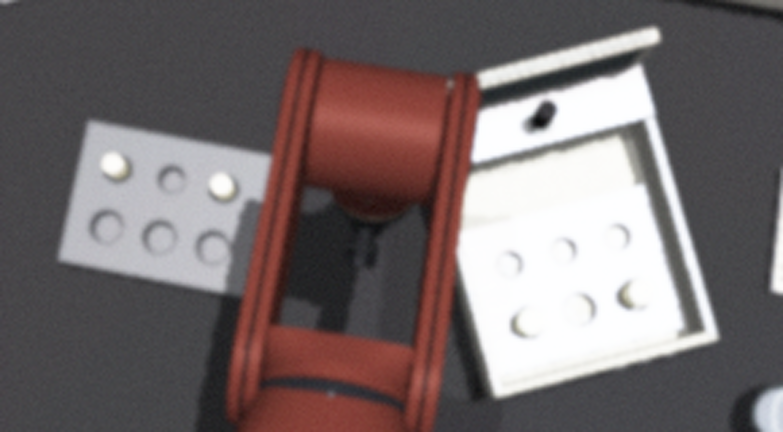

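```bash
python3 - <<'E'
from h import *
s=cv2.imread("pics/scene30.png");t=cv2.imread("pics/top30.png")
def blobs(im,box,thr):
    x0,y0,x1,y1=box
    g=cv2.cvtColor(im,cv2.COLOR_BGR2GRAY)[y0:y1,x0:x1]
    n,l,st,c=cv2.connectedComponentsWithStats((g>thr).astype('uint8'))
    return [(st[i,4],(c[i]+[x0,y0]).round(2)) for i in range(1,n) if st[i,4]>8]
bs=blobs(s,(360,220,440,260),215);bt=blobs(t,(215,200,285,235),215);print(bs,bt)
for uv in [b[1] for b in bs]: print("s",onz("scene",uv,.059).round(4))
for uv in [b[1] for b in bt]: print("t",onz("top",uv,.060).round(4))
E
```

```text
[(np.int32(47), array([419.45, 231.94])), (np.int32(14), array([417.57, 238.  ])), (np.int32(48), array([375.96, 244.94])), (np.int32(15), array([374.8 , 251.07]))] [(np.int32(55), array([231.16, 210.07])), (np.int32(54), array([271.48, 217.59]))]
s [0.6223 0.2424 0.059 ]
s [0.6336 0.2283 0.059 ]
s [0.5998 0.1343 0.059 ]
s [0.6121 0.1225 0.059 ]
t [0.6216 0.2393 0.06  ]
t [0.5998 0.1314 0.06  ]
```

Emit:
{"op": "jog_arm", "data": {
  "deltas": [
    [0.18,0.02,0.1,0,0],
    [0.18,0.06,0.25,0,0],
    [0.18,0.1,0.4,0,0],
    [0.18,0.15,0.6,0,0],
    [0.18,0.2,0.8,0,0],
    [0.18,0.239,0.95,0,0],
    [0.18,0.239,0.95,-0.15,0],
    [0.18,0.239,0.95,-0.35,0],
    [0.18,0.239,0.95,-0.5,0],
    [0.18,0.239,0.95,-0.65,0]
  ]
}}

```text
t: 69.45
ee_pos: [0.6007, 0.1262, 0.0567]
tcp_rot: [-2.437, -1.982, 0.0]
ft_force: [-0.1, 0.7, -0.3]
grip_width: 0.59
```

Emit:
{"op": "jog_arm", "data": {
  "deltas": [
    [0.18,0,0,0,0],
    [0.18,0,0,0,0],
    [0.18,0,0,0,0],
    [0.18,0,0,0,0],
    [0.18,0,0,0,0],
    [0.18,0,0,0,0],
    [0.18,0,0,0,0],
    [0.18,0,0,0,0],
    [0.18,0,0,0,0],
    [0.18,0,0,0,0]
  ]
}}

```text
t: 70.7
ee_pos: [0.6009, 0.1256, 0.0575]
tcp_rot: [-2.437, -1.983, 0.0]
ft_force: [-0.7, -0.4, 0.4]
grip_width: 0.588
```

```bash
python3 - <<'E'
from h import *
o=ctrl.observe();p=o['ee_pos'];print(p,o['ft_force'])
im=ctrl.read_camera("scene");g=(np.clip(im/255.,0,1))**.6*255
zoom("scene",(340,190,420,260),9,"pics/s31.png",g.astype('uint8'))
E
```

```text
[0.60087231 0.12564396 0.05751765] [-0.6579437  -0.36040568  0.44227102]
```

View pics/s31.png

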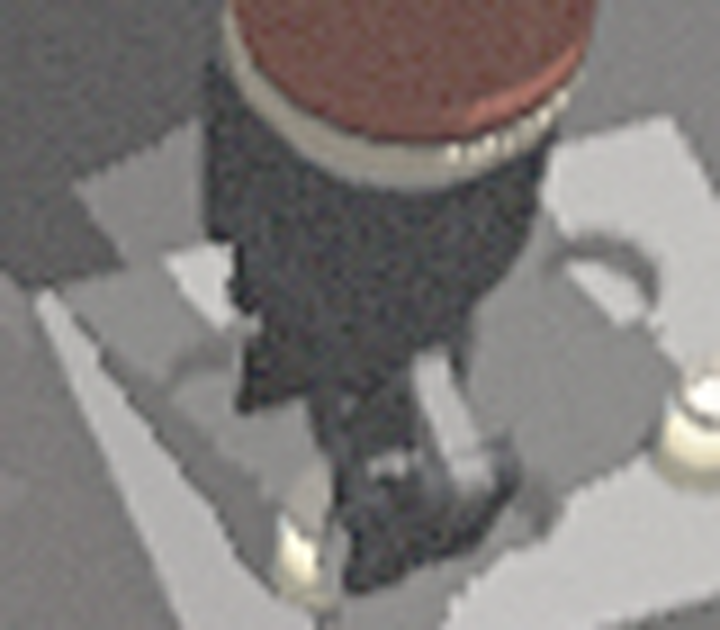

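Emit:
{"op": "jog_arm", "data": {
  "deltas": [
    [0.18,-0.005,0.003,-0.05,0],
    [0.18,-0.005,0.003,-0.1,0],
    [0.18,-0.005,0.003,-0.15,0],
    [0.18,-0.005,0.003,-0.2,0],
    [0.18,-0.005,0.003,-0.24,0],
    [0.18,-0.005,0.003,-0.26,0],
    [0.18,-0.005,0.003,-0.26,0],
    [0,-0.005,0.003,-0.26,0],
    [-0.4,-0.005,0.003,-0.26,0],
    [-0.8,-0.005,0.003,-0.26,0]
  ]
}}

```text
t: 72.0
ee_pos: [0.6001, 0.1262, 0.019]
tcp_rot: [-2.437, -1.982, -0.0]
ft_force: [-2.0, -0.1, 3.1]
grip_width: 0.242
```

Emit:
{"op": "jog_arm", "data": {
  "deltas": [
    [-1,0,0,0,0],
    [-1,0,0,0,0],
    [-1,0,0,0,0],
    [-1,0,0,0.05,0],
    [-1,0,0,0.15,0],
    [-1,0,0,0.3,0],
    [-1,0,0,0.5,0],
    [-1,0,0,0.7,0],
    [-1,0,0,0.85,0],
    [-1,0,0,0.95,0]
  ]
}}

```text
t: 73.25
ee_pos: [0.6011, 0.1261, 0.1635]
tcp_rot: [2.436, 1.981, 0.004]
ft_force: [0.9, 0.4, -0.4]
grip_width: 0.239
```

Emit:
{"op": "jog_arm", "data": {
  "deltas": [
    [-1,-0.04,-0.07,0,-0.05],
    [-1,-0.1,-0.18,0,-0.12],
    [-1,-0.17,-0.3,0,-0.19],
    [-1,-0.25,-0.42,0,-0.26],
    [-1,-0.33,-0.54,0,-0.33],
    [-1,-0.4,-0.66,0,-0.4],
    [-1,-0.422,-0.78,0,-0.47],
    [-1,-0.422,-0.9,0,-0.54],
    [-1,-0.422,-1,0,-0.562],
    [-1,-0.422,-1,0,-0.562]
  ]
}}

```text
t: 74.5
ee_pos: [0.5369, -0.0247, 0.1611]
tcp_rot: [3.119, 0.379, 0.0]
ft_force: [-0.8, 0.8, -0.6]
grip_width: 0.247
```

Emit:
{"op": "jog_arm", "data": {
  "deltas": [
    [-1,0,-0.07,0,0],
    [-1,0,-0.18,0,0],
    [-1,0,-0.3,0,0],
    [-1,0,-0.42,0,0],
    [-1,0,-0.54,0,0],
    [-1,0,-0.66,0,0],
    [-1,0,-0.78,0,0],
    [-1,0,-0.9,0,0],
    [-1,0,-1,0,0],
    [-1,0,-1,0,0]
  ]
}}

```text
t: 75.75
ee_pos: [0.5368, -0.175, 0.161]
tcp_rot: [3.119, 0.377, 0.0]
ft_force: [-0.2, 0.4, -1.2]
grip_width: 0.245
```

Emit:
{"op": "jog_arm", "data": {
  "deltas": [
    [-1,0,-0.1,0,0],
    [-1,0,-0.25,0,0],
    [-1,0,-0.4,0,0],
    [-1,0,-0.568,0,0],
    [-1,0,-0.568,-0.1,0],
    [-1,0,-0.568,-0.25,0],
    [-1,0,-0.568,-0.4,0],
    [-1,0,-0.568,-0.55,0],
    [-1,0,-0.568,-0.65,0],
    [-1,0,-0.568,-0.65,0]
  ]
}}

```text
t: 77.0
ee_pos: [0.5356, -0.2583, 0.0617]
tcp_rot: [-3.116, -0.379, 0.004]
ft_force: [-0.5, 0.2, -0.4]
grip_width: 0.237
```

```bash
python3 - <<'E'
from h import *
o=ctrl.observe();p=o['ee_pos'];print(p,o['ft_force'],o['tcp_rot'])
im=ctrl.read_camera("scene");g=(np.clip(im/255.,0,1))**.6*255
zoom("scene",(170,250,250,320),9,"pics/s32.png",g.astype('uint8'))
print((proj("scene",[.5457,-.2589,.045])-[170,250])*9)
E
```

```text
[ 0.53564366 -0.25827552  0.06167561] [-0.54548981  0.20685965 -0.37198957] [-3.1162984  -0.37854058  0.00416724]
[361.54501903 533.55302785]
```

View pics/s32.png

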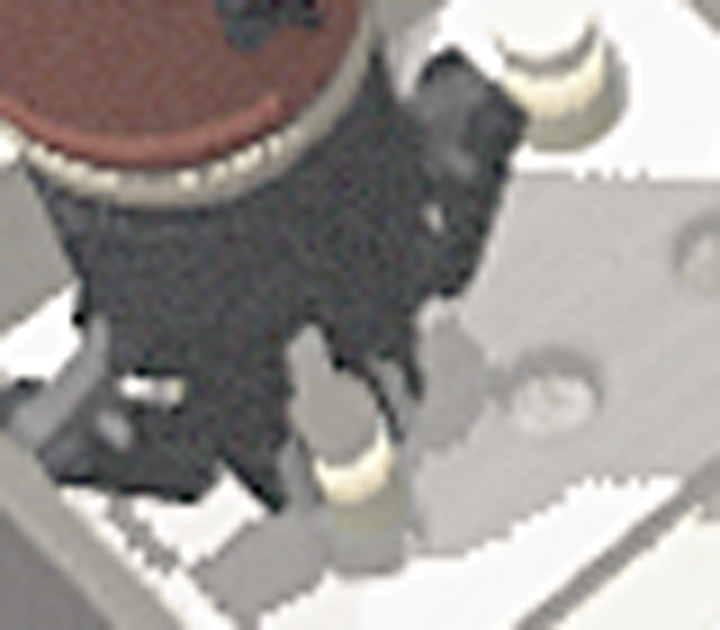

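Emit:
{"op": "jog_arm", "data": {
  "deltas": [
    [-1,0,0,-0.02,0],
    [-1,0,0,-0.04,0],
    [-1,0,0,-0.06,0],
    [-1,0,0,-0.08,0],
    [-1,0,0,-0.1,0],
    [-1,0,0,-0.11,0],
    [-1,0,0,-0.11,0],
    [-1,0,0,-0.11,0],
    [-1,0,0,-0.11,0],
    [-1,0,0,-0.11,0]
  ]
}}

```text
t: 78.3
ee_pos: [0.5368, -0.2591, 0.0471]
tcp_rot: [3.119, 0.379, 0.0]
ft_force: [-0.7, -0.7, -0.2]
grip_width: 0.237
```

Emit:
{"op": "jog_arm", "data": {
  "deltas": [
    [-1,0,0,-0.015,0],
    [-1,0,0,-0.03,0],
    [-1,0,0,-0.045,0],
    [-1,0,0,-0.06,0],
    [-1,0,0,-0.075,0],
    [-1,0,0,-0.079,0],
    [-1,0,0,-0.079,0],
    [-1,0,0,-0.079,0],
    [-1,0,0,-0.079,0],
    [-1,0,0,-0.079,0]
  ]
}}

```text
t: 79.55
ee_pos: [0.5371, -0.2591, 0.036]
tcp_rot: [3.119, 0.379, 0.0]
ft_force: [-1.1, 1.6, 6.7]
grip_width: 0.24
```

Emit:
{"op": "jog_arm", "data": {
  "deltas": [
    [-0.5,0,0,0,0],
    [-0.45,0,0,0,0],
    [-0.35,0,0,0,0],
    [-0.2,0,0,0,0],
    [-0.1,0,0,0,0],
    [-0.1,0,0,0,0],
    [-0.1,0,0,0.06,0],
    [-0.1,0,0,0.2,0],
    [-0.1,0,0,0.4,0],
    [-0.1,0,0,0.6,0]
  ]
}}

```text
t: 80.8
ee_pos: [0.5372, -0.2599, 0.1277]
tcp_rot: [3.117, 0.378, 0.002]
ft_force: [0.4, 0.2, 0.1]
grip_width: 0.451
```

Emit:
{"op": "jog_arm", "data": {
  "deltas": [
    [0,0,0.1,0.1,0.08],
    [0,0,0.25,0.2,0.16],
    [0,0,0.4,0.2,0.24],
    [0,0,0.55,0.2,0.32],
    [0,0,0.7,0.2,0.4],
    [0,0,0.85,0.2,0.48],
    [0,0,1,0.2,0.56],
    [0,0,1,0.2,0.562],
    [0,0,1,0.2,0.562],
    [0,0,1,0.2,0.562]
  ]
}}

```text
t: 82.05
ee_pos: [0.537, -0.11, 0.1556]
tcp_rot: [2.439, 1.979, 0.0]
ft_force: [-0.2, 0.1, 0.2]
grip_width: 0.502
```

Emit:
{"op": "jog_arm", "data": {
  "deltas": [
    [0.18,0.04,0.1,0,0],
    [0.18,0.12,0.25,0,0],
    [0.18,0.2,0.4,0,0],
    [0.18,0.3,0.6,0,0],
    [0.18,0.4,0.8,0,0],
    [0.18,0.5,1,0,0],
    [0.18,0.54,1,0,0],
    [0.18,0.54,1,0,0],
    [0.18,0.54,1,0,0],
    [0.18,0.54,1,0,0]
  ]
}}

```text
t: 83.3
ee_pos: [0.6176, 0.0401, 0.1552]
tcp_rot: [-2.438, -1.981, 0.0]
ft_force: [-0.8, -1.0, -0.1]
grip_width: 0.591
```

```bash
python3 - <<'E'
from h import *
o=ctrl.observe();p=o['ee_pos'];print(p,o['tcp_rot'])
s=ctrl.read_camera("scene");t=ctrl.read_camera("top");cv2.imwrite("pics/scene33.png",s);cv2.imwrite("pics/top33.png",t)
zoom("scene",(140,170,460,340),2.5,"pics/s33.png",s)
def blobs(im,box,thr):
    x0,y0,x1,y1=box
    g=cv2.cvtColor(im,cv2.COLOR_BGR2GRAY)[y0:y1,x0:x1]
    n,l,st,c=cv2.connectedComponentsWithStats((g>thr).astype('uint8'))
    return [(st[i,4],(c[i]+[x0,y0]).round(2)) for i in range(1,n) if st[i,4]>8]
print(blobs(s,(400,210,440,260),215),blobs(t,(215,190,255,235),215))
E
```

```text
[0.61756517 0.04008426 0.15520852] [-2.43827216e+00 -1.98090528e+00  3.00398353e-04]
[(np.int32(45), array([419.47, 232.07])), (np.int32(13), array([417.77, 238.  ]))] [(np.int32(54), array([231.22, 209.96]))]
```

View pics/s33.png

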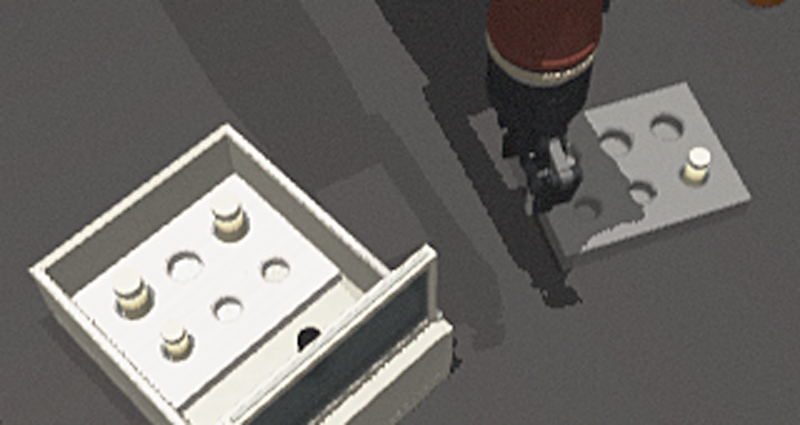

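Emit:
{"op": "jog_arm", "data": {
  "deltas": [
    [0.18,0,0.1,0,0],
    [0.18,0.01,0.25,0,0],
    [0.18,0.02,0.4,0,0],
    [0.18,0.03,0.6,0,0],
    [0.18,0.03,0.8,0,0],
    [0.18,0.03,1,0,0],
    [0.18,0.03,1,0,0],
    [0.18,0.03,1,-0.15,0],
    [0.18,0.03,1,-0.3,0],
    [0.18,0.03,1,-0.3,0]
  ]
}}

```text
t: 84.65
ee_pos: [0.6205, 0.1907, 0.1078]
tcp_rot: [-2.435, -1.981, 0.007]
ft_force: [0.4, 0.4, 0.4]
grip_width: 0.592
```

Emit:
{"op": "jog_arm", "data": {
  "deltas": [
    [0.18,0,0.1,0,0],
    [0.18,0,0.2,0,0],
    [0.18,0,0.295,0,0],
    [0.18,0,0.295,0,0],
    [0.18,0,0.295,-0.1,0],
    [0.18,0,0.295,-0.2,0],
    [0.18,0,0.295,-0.3,0],
    [0.18,0,0.295,-0.35,0],
    [0.18,0,0.295,-0.35,0],
    [0.18,0,0.295,-0.35,0]
  ]
}}

```text
t: 85.9
ee_pos: [0.6228, 0.2352, 0.0582]
tcp_rot: [2.437, 1.982, 0.001]
ft_force: [0.8, -0.6, 0.3]
grip_width: 0.591
```

```bash
python3 - <<'E'
from h import *
o=ctrl.observe();p=o['ee_pos'];print(p,o['ft_force'])
im=ctrl.read_camera("scene");g=(np.clip(im/255.,0,1))**.6*255
zoom("scene",(380,180,460,250),9,"pics/s34.png",g.astype('uint8'))
E
```

```text
[0.62284251 0.23518318 0.05823301] [ 0.7873015  -0.62554245  0.26248263]
```

View pics/s34.png

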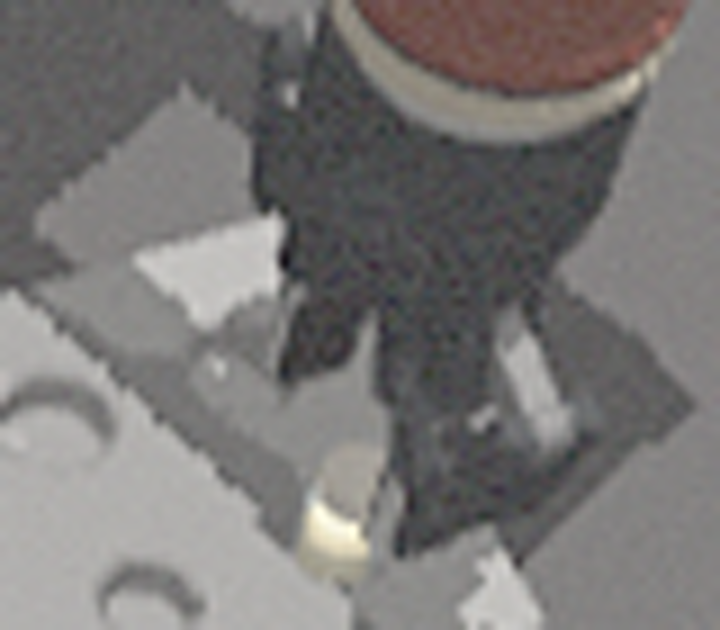

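Emit:
{"op": "jog_arm", "data": {
  "deltas": [
    [0.18,-0.005,-0.005,-0.05,0],
    [0.18,-0.005,-0.005,-0.1,0],
    [0.18,-0.005,-0.005,-0.15,0],
    [0.18,-0.005,-0.005,-0.2,0],
    [0.18,-0.005,-0.005,-0.24,0],
    [0.18,-0.005,-0.005,-0.266,0],
    [0.18,-0.005,-0.005,-0.266,0],
    [0,-0.005,-0.005,-0.266,0],
    [-0.4,-0.005,-0.005,-0.266,0],
    [-0.8,-0.005,-0.005,-0.266,0]
  ]
}}

```text
t: 87.2
ee_pos: [0.622, 0.2345, 0.0183]
tcp_rot: [2.437, 1.982, 0.001]
ft_force: [-0.8, -0.4, 2.1]
grip_width: 0.238
```

Emit:
{"op": "jog_arm", "data": {
  "deltas": [
    [-1,0,0,0,0],
    [-1,0,0,0,0],
    [-1,0,0,0,0],
    [-1,0,0,0.05,0],
    [-1,0,0,0.15,0],
    [-1,0,0,0.3,0],
    [-1,0,0,0.5,0],
    [-1,0,0,0.7,0],
    [-1,0,0,0.85,0],
    [-1,0,0,0.95,0]
  ]
}}

```text
t: 88.45
ee_pos: [0.6226, 0.2346, 0.1636]
tcp_rot: [2.436, 1.982, 0.005]
ft_force: [-0.8, 0.6, 0.0]
grip_width: 0.239
```

Emit:
{"op": "jog_arm", "data": {
  "deltas": [
    [-1,-0.06,-0.07,0,-0.05],
    [-1,-0.13,-0.18,0,-0.12],
    [-1,-0.21,-0.3,0,-0.19],
    [-1,-0.3,-0.42,0,-0.26],
    [-1,-0.4,-0.54,0,-0.33],
    [-1,-0.5,-0.66,0,-0.4],
    [-1,-0.6,-0.78,0,-0.47],
    [-1,-0.7,-0.9,0,-0.54],
    [-1,-0.741,-1,0,-0.562],
    [-1,-0.741,-1,0,-0.562]
  ]
}}

```text
t: 89.7
ee_pos: [0.5106, 0.0837, 0.1607]
tcp_rot: [3.119, 0.379, 0.001]
ft_force: [0.7, 0.5, -0.5]
grip_width: 0.243
```

Emit:
{"op": "jog_arm", "data": {
  "deltas": [
    [-1,0,-0.07,0,0],
    [-1,0,-0.18,0,0],
    [-1,0,-0.3,0,0],
    [-1,0,-0.42,0,0],
    [-1,0,-0.54,0,0],
    [-1,0,-0.66,0,0],
    [-1,0,-0.78,0,0],
    [-1,0,-0.9,0,0],
    [-1,0,-1,0,0],
    [-1,0,-1,0,0]
  ]
}}

```text
t: 90.95
ee_pos: [0.5104, -0.0667, 0.1603]
tcp_rot: [-3.119, -0.376, 0.0]
ft_force: [-0.4, 0.3, -0.8]
grip_width: 0.239
```

Emit:
{"op": "jog_arm", "data": {
  "deltas": [
    [-1,0,-0.1,0,0],
    [-1,0,-0.25,0,0],
    [-1,0,-0.4,0,0],
    [-1,0,-0.579,0,0],
    [-1,0,-0.579,-0.1,0],
    [-1,0,-0.579,-0.25,0],
    [-1,0,-0.579,-0.4,0],
    [-1,0,-0.579,-0.55,0],
    [-1,0,-0.579,-0.65,0],
    [-1,0,-0.579,-0.65,0]
  ]
}}

```text
t: 92.2
ee_pos: [0.5092, -0.1515, 0.0611]
tcp_rot: [-3.117, -0.379, 0.004]
ft_force: [0.7, -0.1, -0.5]
grip_width: 0.244
```

```bash
python3 - <<'E'
from h import *
o=ctrl.observe();p=o['ee_pos'];print(p,o['ft_force'],o['tcp_rot'])
im=ctrl.read_camera("scene");g=(np.clip(im/255.,0,1))**.6*255
zoom("scene",(200,230,280,300),9,"pics/s35.png",g.astype('uint8'))
print((proj("scene",[.5192,-.1521,.045])-[200,230])*9)
E
```

```text
[ 0.50920788 -0.15145166  0.06112721] [ 0.6935111  -0.08122098 -0.53008091] [-3.11666098 -0.37944204  0.00439081]
[441.56565939 427.63187918]
```

View pics/s35.png

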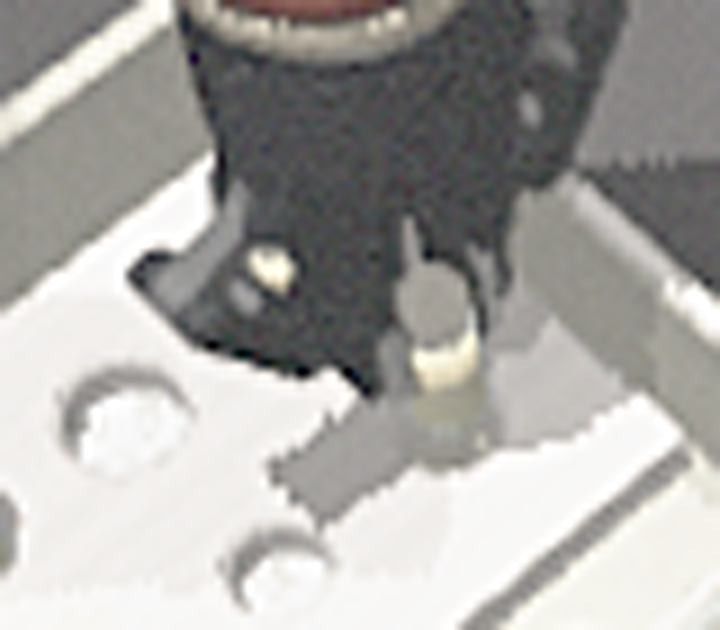

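Emit:
{"op": "jog_arm", "data": {
  "deltas": [
    [-1,0,0,-0.02,0],
    [-1,0,0,-0.04,0],
    [-1,0,0,-0.06,0],
    [-1,0,0,-0.08,0],
    [-1,0,0,-0.1,0],
    [-1,0,0,-0.11,0],
    [-1,0,0,-0.11,0],
    [-1,0,0,-0.11,0],
    [-1,0,0,-0.11,0],
    [-1,0,0,-0.11,0]
  ]
}}

```text
t: 93.5
ee_pos: [0.5105, -0.1525, 0.0464]
tcp_rot: [3.119, 0.379, 0.0]
ft_force: [-0.7, -1.0, -0.2]
grip_width: 0.24
```

Emit:
{"op": "jog_arm", "data": {
  "deltas": [
    [-1,0,0,-0.015,0],
    [-1,0,0,-0.03,0],
    [-1,0,0,-0.045,0],
    [-1,0,0,-0.06,0],
    [-1,0,0,-0.072,0],
    [-1,0,0,-0.076,0],
    [-1,0,0,-0.076,0],
    [-1,0,0,-0.076,0],
    [-1,0,0,-0.076,0],
    [-1,0,0,-0.076,0]
  ]
}}

```text
t: 94.75
ee_pos: [0.5106, -0.1525, 0.0352]
tcp_rot: [3.119, 0.379, 0.0]
ft_force: [-0.6, 1.1, 6.1]
grip_width: 0.243
```

Emit:
{"op": "jog_arm", "data": {
  "deltas": [
    [-0.5,0,0,0,0],
    [-0.45,0,0,0,0],
    [-0.35,0,0,0,0],
    [-0.2,0,0,0,0],
    [-0.1,0,0,0,0],
    [-0.1,0,0,0,0],
    [-0.1,0,0,0.06,0],
    [-0.1,0,0,0.2,0],
    [-0.1,0,0,0.4,0],
    [-0.1,0,0,0.6,0]
  ]
}}

```text
t: 96.0
ee_pos: [0.5097, -0.1517, 0.1252]
tcp_rot: [-3.117, -0.379, 0.002]
ft_force: [0.7, -0.7, 0.1]
grip_width: 0.45
```

Emit:
{"op": "jog_arm", "data": {
  "deltas": [
    [0,-0.05,0.1,0.15,0],
    [0,-0.15,0.25,0.3,0],
    [0,-0.25,0.4,0.4,0],
    [0,-0.35,0.55,0.4,0],
    [0,-0.45,0.7,0.4,0],
    [0,-0.5,0.85,0.4,0],
    [0,-0.5,1,0.4,0],
    [0,-0.5,1,0.4,0],
    [0,-0.5,1,0.4,0],
    [0,-0.5,1,0.4,0]
  ]
}}

```text
t: 97.25
ee_pos: [0.4354, -0.003, 0.1848]
tcp_rot: [3.119, 0.378, -0.001]
ft_force: [-0.1, 0.1, 0.7]
grip_width: 0.501
```

```bash
python3 - <<'E'
from h import *
o=ctrl.observe();p=o['ee_pos'];print(p,o['tcp_rot'])
s=ctrl.read_camera("scene");t=ctrl.read_camera("top");cv2.imwrite("pics/scene36.png",s);cv2.imwrite("pics/top36.png",t)
zoom("scene",(140,200,340,350),4,"pics/s36.png",s)
zoom("top",(330,150,490,310),3.7,"pics/t36.png",t)
E
```

```text
[ 0.4354082  -0.00300856  0.18479651] [ 3.11875381e+00  3.77864556e-01 -5.85112378e-04]
```

View pics/s36.png

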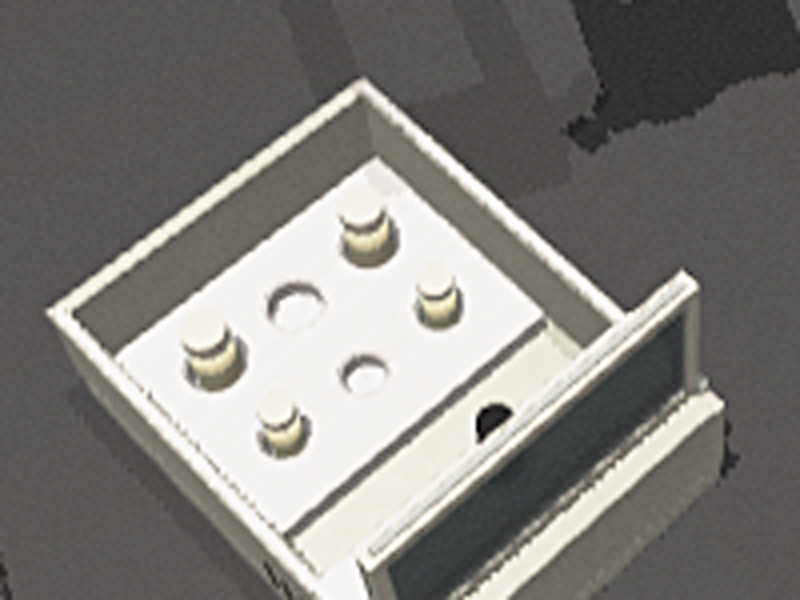

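View pics/t36.png

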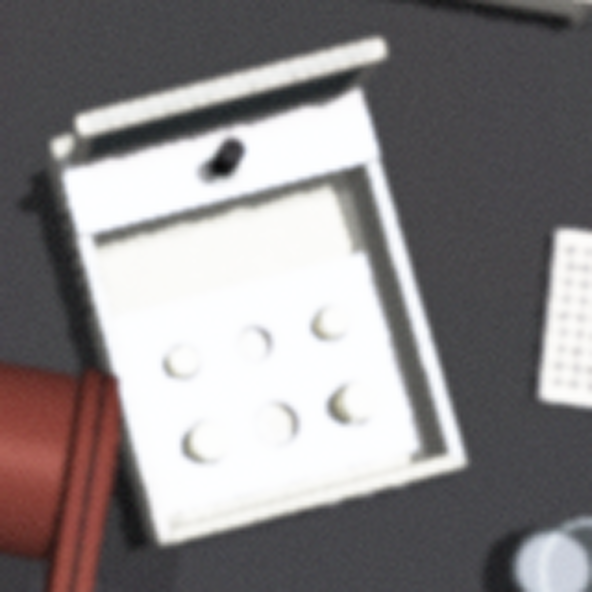

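```bash
python3 - <<'E'
from h import *
t=cv2.imread("pics/top36.png");s=cv2.imread("pics/scene36.png")
zoom("top",(375,175,415,215),15,"pics/t37.png",t)
print(onz("top",(330+(232.5)/3.7-.5,150+152.5/3.7-.5),.163))
u=np.array([.9706,.2406])
print(np.array([.439,-.2275])+.216*u)
print([((proj("top",[.6487,-.1755,z])-[375,175])*15).round() for z in(.163,.105)])
E
```

```text
[ 0.6464553  -0.17688446  0.163     ]
[ 0.6486496 -0.1755304]
[array([251., 222.]), array([205., 293.])]
```

View pics/t37.png

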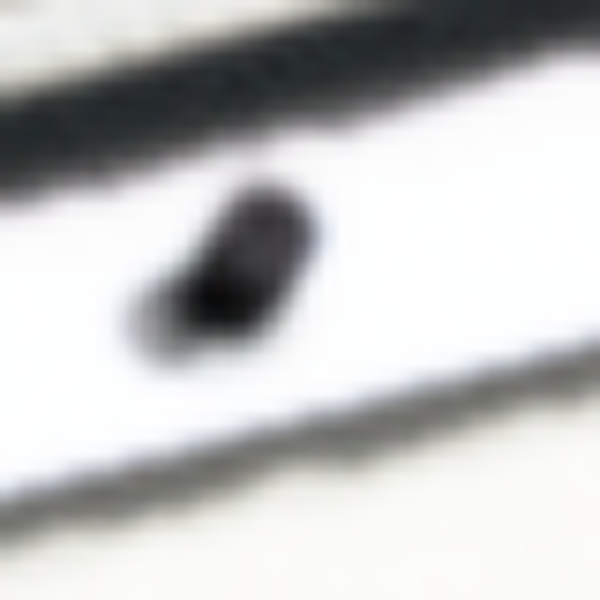

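Emit:
{"op": "jog_arm", "data": {
  "deltas": [
    [0,0.08,-0.08,0.1,0],
    [0,0.2,-0.2,0.2,0],
    [0,0.32,-0.32,0.3,0],
    [0,0.44,-0.44,0.4,0],
    [0,0.56,-0.56,0.45,0],
    [0,0.68,-0.68,0.45,0],
    [0,0.8,-0.8,0.45,0],
    [0,0.92,-0.92,0.45,0],
    [0,1,-1,0.45,0],
    [0,1,-1,0.45,0]
  ]
}}

```text
t: 98.6
ee_pos: [0.5855, -0.1536, 0.2517]
tcp_rot: [-3.119, -0.376, 0.001]
ft_force: [-0.3, 0.6, -0.2]
grip_width: 0.503
```

Emit:
{"op": "jog_arm", "data": {
  "deltas": [
    [0,0.1,-0.05,0,0],
    [0,0.2,-0.1,0,0],
    [0,0.3,-0.15,0,0],
    [0,0.36,-0.165,0,0],
    [0,0.36,-0.165,-0.1,0],
    [0,0.36,-0.165,-0.2,0],
    [0,0.36,-0.165,-0.3,0],
    [0,0.36,-0.165,-0.4,0],
    [0,0.36,-0.165,-0.5,0],
    [0,0.36,-0.165,-0.5,0]
  ]
}}

```text
t: 99.85
ee_pos: [0.6383, -0.1768, 0.1752]
tcp_rot: [-3.117, -0.379, 0.005]
ft_force: [-0.8, -0.2, -0.5]
grip_width: 0.501
```

```bash
python3 - <<'E'
from h import *
o=ctrl.observe();p=o['ee_pos'];print(p,o['ft_force'],o['tcp_rot'])
im=ctrl.read_camera("scene");g=(np.clip(im/255.,0,1))**.6*255
zoom("scene",(200,200,320,310),6,"pics/s38.png",g.astype('uint8'))
zoom("top",(340,150,460,260),6,"pics/t38.png")
E
```

```text
[ 0.63834468 -0.17678629  0.17519517] [-0.83835012 -0.24975379 -0.51054276] [-3.1170272  -0.37866302  0.00463408]
```

View pics/s38.png

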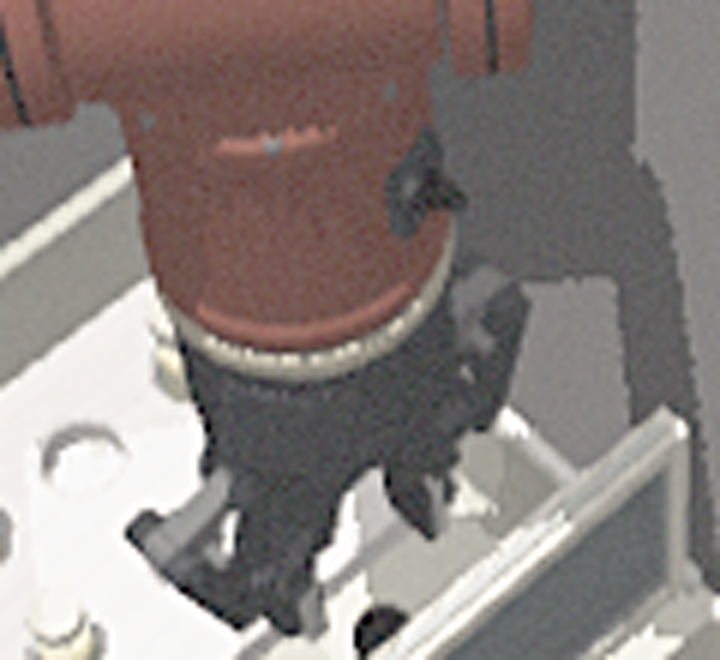

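View pics/t38.png

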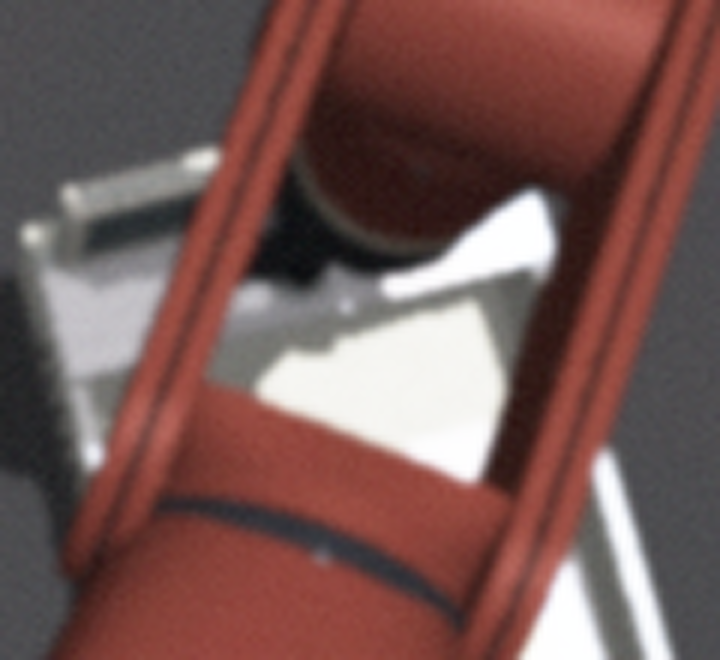

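Emit:
{"op": "jog_arm", "data": {
  "deltas": [
    [0,0,0,-0.03,0],
    [0,0,0,-0.06,0],
    [0,0,0,-0.09,0],
    [0,0,0,-0.12,0],
    [0,0,0,-0.15,0],
    [0,0,0,-0.18,0],
    [0,0,0,-0.21,0],
    [0,0,0,-0.24,0],
    [0,0,0,-0.255,0],
    [0,0,0,-0.255,0]
  ]
}}

```text
t: 101.2
ee_pos: [0.6393, -0.1772, 0.1389]
tcp_rot: [-3.119, -0.379, 0.0]
ft_force: [0.9, -0.6, 0.2]
grip_width: 0.5
```

Emit:
{"op": "jog_arm", "data": {
  "deltas": [
    [-0.1,0,0,0,0],
    [-0.2,0,0,0,0],
    [-0.3,0,0,0,0],
    [-0.4,0,0,0,0],
    [-0.5,0,0,0,0],
    [-0.6,0,0,0,0],
    [-0.7,0,0,0,0],
    [-0.8,0,0,0,0],
    [-0.8,0,0,0,0],
    [-0.8,0,0,0,0]
  ]
}}

```text
t: 102.45
ee_pos: [0.6396, -0.1779, 0.1394]
tcp_rot: [3.118, 0.378, 0.001]
ft_force: [1.5, -5.4, 0.6]
grip_width: 0.214
```

Emit:
{"op": "jog_arm", "data": {
  "deltas": [
    [-1,-0.04,-0.01,0,0],
    [-1,-0.1,-0.025,0,0],
    [-1,-0.17,-0.042,0,0],
    [-1,-0.25,-0.062,0,0],
    [-1,-0.33,-0.082,0,0],
    [-1,-0.41,-0.102,0,0],
    [-1,-0.49,-0.121,0,0],
    [-1,-0.57,-0.141,0,0],
    [-1,-0.65,-0.161,0,0],
    [-1,-0.7,-0.1735,0,0]
  ]
}}

```text
t: 103.7
ee_pos: [0.5347, -0.2038, 0.1395]
tcp_rot: [3.117, 0.378, 0.003]
ft_force: [2.3, -5.7, -2.0]
grip_width: 0.213
```

```bash
python3 - <<'E'
from h import *
zoom("scene",(140,150,340,340),4,"pics/s39.png")
E
```

```text
(no output)
```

View pics/s39.png

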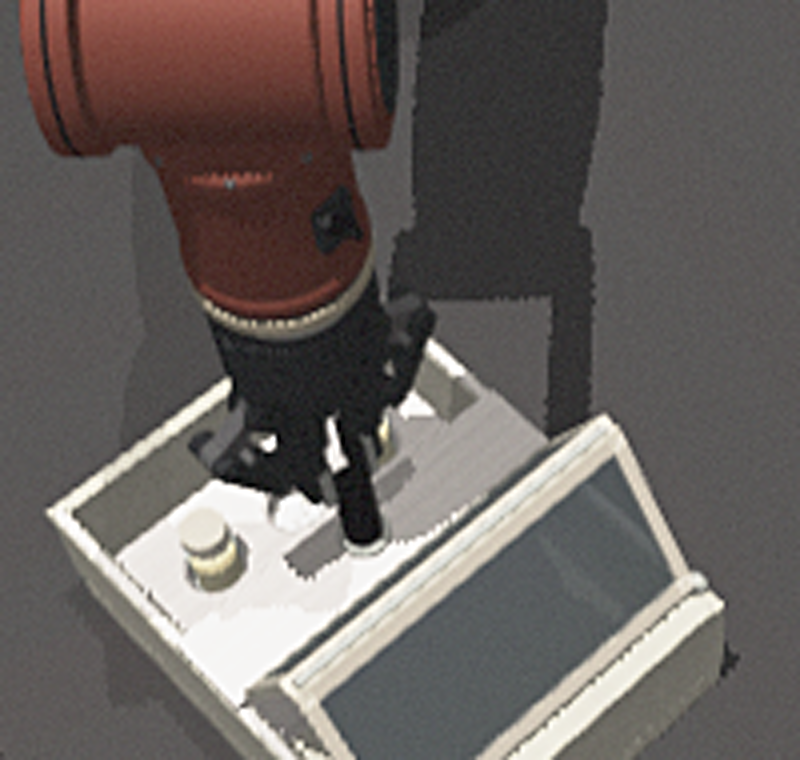

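Cover is following. Pull the second half.

Emit:
{"op": "jog_arm", "data": {
  "deltas": [
    [-1,-0.08,-0.02,0,0],
    [-1,-0.16,-0.04,0,0],
    [-1,-0.24,-0.06,0,0],
    [-1,-0.32,-0.08,0,0],
    [-1,-0.4,-0.1,0,0],
    [-1,-0.48,-0.12,0,0],
    [-1,-0.56,-0.14,0,0],
    [-1,-0.62,-0.154,0,0],
    [-1,-0.67,-0.166,0,0],
    [-1,-0.68,-0.169,0,0]
  ]
}}

```text
t: 105.0
ee_pos: [0.4332, -0.2289, 0.1395]
tcp_rot: [3.118, 0.378, 0.004]
ft_force: [3.8, -4.7, -3.0]
grip_width: 0.215
```

Emit:
{"op": "jog_arm", "data": {
  "deltas": [
    [-1,-0.006,-0.0015,0,0],
    [-1,-0.012,-0.003,0,0],
    [-1,-0.018,-0.0045,0,0],
    [-1,-0.024,-0.006,0,0],
    [-1,-0.03,-0.0075,0,0],
    [-1,-0.03,-0.0075,0,0],
    [-1,-0.03,-0.0075,0,0],
    [-1,-0.03,-0.0075,0,0],
    [-1,-0.03,-0.0075,0,0],
    [-1,-0.03,-0.0075,0,0]
  ]
}}

```text
t: 106.25
ee_pos: [0.4301, -0.2296, 0.1395]
tcp_rot: [3.118, 0.379, 0.008]
ft_force: [8.2, -2.7, -4.8]
grip_width: 0.213
```

Emit:
{"op": "jog_arm", "data": {
  "deltas": [
    [-1,-0.008,-0.002,0,0],
    [-1,-0.008,-0.002,0,0],
    [-0.4,-0.008,-0.002,0,0],
    [-0.2,-0.008,-0.002,0,0],
    [0,-0.008,-0.002,0,0],
    [0,-0.008,-0.002,0,0],
    [0,-0.008,-0.002,0.1,0],
    [0,-0.008,-0.002,0.3,0],
    [0,-0.008,-0.002,0.6,0],
    [0,-0.008,-0.002,0.8,0]
  ]
}}

```text
t: 107.5
ee_pos: [0.4273, -0.2305, 0.2627]
tcp_rot: [3.116, 0.378, 0.004]
ft_force: [-0.1, 0.2, -0.6]
grip_width: 0.501
```

Emit:
{"op": "jog_arm", "data": {
  "deltas": [
    [0,0,0.1,0,0],
    [0,0,0.3,0,0],
    [0,0,0.5,0,0],
    [0,0,0.7,0,0],
    [0,0,0.9,0,0],
    [0,0,1,0,0],
    [0,0,1,0,0],
    [0,0,1,0,0],
    [0,0,1,0,0],
    [0,0,1,0,0]
  ]
}}

```text
t: 108.75
ee_pos: [0.4267, -0.0806, 0.2591]
tcp_rot: [3.119, 0.377, -0.0]
ft_force: [0.3, -0.8, 0.0]
grip_width: 0.501
```

Emit:
{"op": "jog_arm", "data": {
  "deltas": [
    [0,0,0.1,0,0],
    [0,0,0.3,0,0],
    [0,0,0.5,0,0],
    [0,0,0.7,0,0],
    [0,0,0.9,0,0],
    [0,0,1,0,0],
    [0,0,1,0,0],
    [0,0,1,0,0],
    [0,0,1,0,0],
    [0,0,1,0,0]
  ]
}}

```text
t: 110.0
ee_pos: [0.4268, 0.0694, 0.2591]
tcp_rot: [3.119, 0.377, -0.0]
ft_force: [0.3, -1.2, 0.2]
grip_width: 0.501
```

```bash
python3 - <<'E'
from h import *
o=ctrl.observe();print(o['ee_pos'],o['ft_force'])
s=ctrl.read_camera("scene");t=ctrl.read_camera("top");cv2.imwrite("pics/scene40.png",s);cv2.imwrite("pics/top40.png",t)
s0=cv2.imread("pics/scene0.png");t0=cv2.imread("pics/top0.png")
a=np.hstack([s0[200:390,140:340],s[200:390,140:340]]);cv2.imwrite("pics/s40.png",cv2.resize(a,None,fx=2,fy=2))
b=np.hstack([t0[150:330,330:530],t[150:330,330:530]]);cv2.imwrite("pics/t40.png",cv2.resize(b,None,fx=2,fy=2))
for A,B,n,bx in((s0,s,'s',(170,205,225,265)),(t0,t,'t',(385,245,445,305))):
    x0,y0,x1,y1=bx
    ga=cv2.cvtColor(A,cv2.COLOR_BGR2GRAY)[y0:y1,x0:x1].astype(np.float32);gb=cv2.cvtColor(B,cv2.COLOR_BGR2GRAY)[y0:y1,x0:x1].astype(np.float32)
    print(n,cv2.phaseCorrelate(ga,gb))
E
```

```text
[0.42680575 0.06935813 0.25910899] [ 0.25241331 -1.21912914  0.21944898]
s ((0.006150426445234558, -0.039077605227635814), 0.9788510714636909)
t ((0.02204793044421649, 0.1352591659562563), 1.002478097014957)
```

View pics/s40.png

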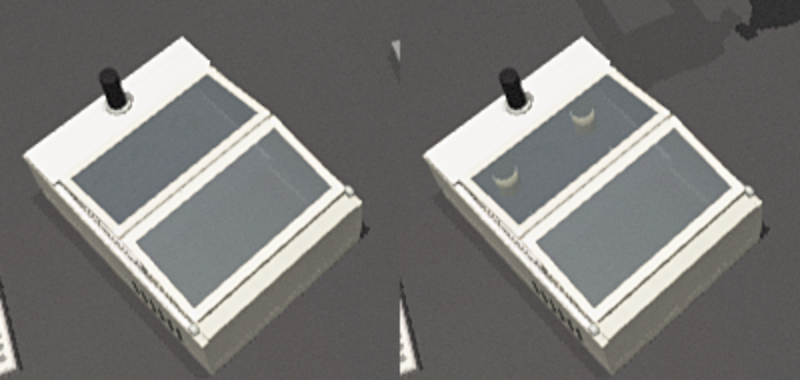

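View pics/t40.png

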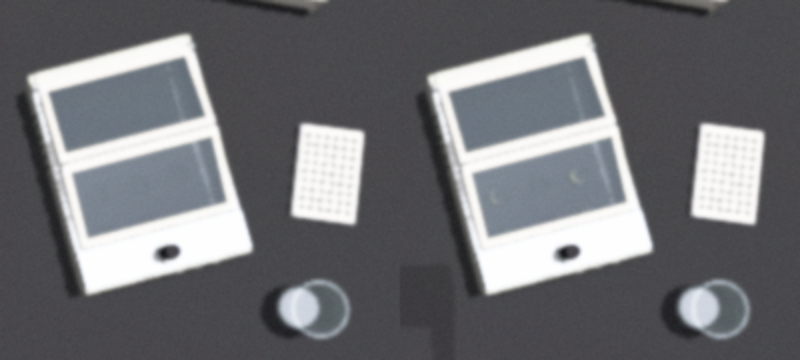

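```bash
python3 -c "
from rig import ctrl
print(ctrl.job_done(), ctrl.observe()['t'])"
```

```text
the job is handed in; nothing more can be done
the job is handed in; nothing more can be done
```

The cover was folded fully back, all four vials present (two large, two small) were placed in outer bores of their own size, and the cover was drawn closed. I then handed the job in at about 110 s; it gave no verdict.

**Last checks**
- **Vials:** the last view before closing showed all four upright in their bores. They had gone down to the expected depth, with 1–7 N of contact at three of them and none registered at the first large vial. The smoked panels kept me from checking depth again after closing.
- **Cover:** the knob and rail came back to within about 0.15 px (under 1 mm) of their starting position in both views, so I take the cover as closed.
- **Bystanders:** the well plate and beaker looked unmoved in the final pictures. I did not compare the bottle at the end, but nothing touched it.
- **Robot:** clear of everything at hand-in.

**What went wrong or disagreed**
- **Fingertip height:** the fingertips stand about 12 mm above the reported TCP height, where the stated overhang puts them 19 mm below it. My first grip on the knob therefore closed above it. I measured the true height by touching the bench (33 N) and worked from that.
- **Camera agreement:** the two camera views disagreed by about 3–4 mm on the bore positions, so I used their average.
- **First large vial:** it caught the bore's edge (about 32 N). I shifted it about 3 mm and it went in freely.
- **Rack:** it was knocked about 2 cm aside during the run, so I measured it again before taking the other three vials.

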